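# Pack the bracket kit case and lock its cover

### The arm

A 6-joint arm with a two-finger parallel gripper is mounted at the origin on a cart in front of the work surface, level with it; the furniture and walls round the work are solid. World frame = base frame: x ahead of the robot, y to its left, z up, the work surface at z = 0. Lengths are in mm, angles in rad, forces in N, time in s.
With the tool pointing down it reaches from about 350 to 875 mm from the base axis. Payload 4.2 kg.
Tool frame: the origin (TCP) lies at the very end of the fingers, on their centre line; the grasp point (between the pads) lies 19 mm behind it; z points along the fingers, y is the line along which they close (so a half turn about z gives the same grasp; the last joint's range is limited). The gripper opens to 85 mm and grips with 20 to 120 N. Pads are 22 mm wide; open, the fingers measure 114 mm over their backs; the gripper's body (76 mm by 85 mm) begins 54 mm behind the grasp point. The pads swing forward as they close: fully open they stand 13 mm farther back than shut.
Start: joints at [1.548, 0.385, 0.008, 0, -1.194, -0.259], TCP at [173.771, 600.336, 231.312] pointing down, gripper open.
Joint ranges: [-3.14, 3.14], [-1.21, 2.06], [-1.07, 1.41], [-3.16, 2.05], [-2.99, -0.16], [-3.1, 3.1]. Speed limits (rad/s): [2.79, 2.79, 3.14, 3.14, 3.14, 3.14].

### API

Orientations are given as a unit quaternion [w, x, y, z].
In Python, from workcell import get_obs, capture, get_calibration, sign_off gives the robot as it stands.
- The arm moves only by the tool arm_command, never from a script. Its argument "series" is a list of rows, each an object with "translation": the shift along the tool's x, y, z in m, a list of three; "spin": the turn about the tool's z in degrees; "gripper": the opening, from 0 (shut) to 1 (fully open). In form: [{"translation": [dx, dy, dz], "spin": spin, "gripper": gripper}, ...]. A call has 1 to 5 rows; each row is the pose to reach, as a shift and turn from the pose commanded when the call began, along the tool's axes at that moment; what a row does not reach only later rows make up. A row lasts 1/12 s, in which the tool goes at most 41.7 mm and 7.16 degrees, less where a joint would pass 70% of its speed; a pose out of reach is approached as far as the arm can. A call with a gripper value outside its range is refused whole. The fingers move at their own pace and stop on an object; the grip force is fixed at half the most. Time passes only in rows, so rows that repeat a pose let the fingers close. It gives the time, the measured TCP pose, the force, the opening and the grip force at its end, in the units of the state.
- get_obs(): the state, without advancing time (a new reading comes with each control period).
- capture(name): name is "scene" or "side" or "wrist"; returns the picture (420x560x3 uint8, red, green, blue); there is no depth.
- get_calibration(name): a dict with "fovy" (degrees; the focal length in pixels is half the picture's height over the tangent of half this angle, whatever the lens; pixels are square), "cx", "cy" (the principal point, pixels), "D" ([k1, k2, p1, p2, k3] as OpenCV has them; the pictures are not rectified), "rvec" (rotation vector, rad) and "tvec" (3), from world to camera coordinates, as OpenCV has them. Camera axes: x right, y down, z forward; pixel columns grow to the right and rows downward; lengths in mm; the calibration is good to about 2 mm. A picture is of the moment at which its call begins: read the wrist's pose just before it. get_calibration takes no time and is no camera call; for the wrist camera it gives the pose at the moment of the call.
- sign_off(): hands the job in; it is judged then, once.
The state is a dict: "time": time; "joints": joint angles; "joint_vel": joint speeds; "joint_torque": joint torques, N m; "position": TCP position; "tool_rot": TCP orientation; "force": force on the tool from outside, world axes, zero at the start; "torque": the same for the moment, N m; "grip_width": opening from 0.0 (shut) to 1.0 (fully open); "finger_force": force on a finger pad.
Only numpy, scipy, OpenCV 4.12 (cv2) and the standard library are available. Lean on these libraries where they do the work, as an engineer would, in place of code of your own. Each camera call takes 0.05 s, during which the arm holds its last target. There are 200 camera calls.

### The job

Pack the kit case: put every loose bracket into the bay that has the fixed sample of the same hand in front of it, left-hand and right-hand brackets being mirror images. When all are in, lay the cover flat on the case inside its guide lips, then turn both quarter-turn fasteners clockwise until they drop into their locked detents. Leave the small jar and the roll of tape where they are.

Things in the scene. Friction and masses are not known exactly. Their poses are not given: they have to be found in the camera images.
- bracket_l1_mid (a point): left-hand aluminium bracket, loose, may be absent. On the bench: leg 70 along x, 24 wide, 7 thick; on it an upright web 56 long (x), 12 thick (y), top 38 above the underside: grip across it. At the leg's +x end a foot 22 wide, 7 thick reaches sideways to 32 in +y: to the left as seen from above with the foot end pointing away. Point: web mid-plane, centre of the leg, 19 up. 120 g.
- bracket_l2_mid (a point): left-hand aluminium bracket, loose, may be absent. On the bench: leg 70 along x, 24 wide, 7 thick; on it an upright web 56 long (x), 12 thick (y), top 38 above the underside: grip across it. At the leg's +x end a foot 22 wide, 7 thick reaches sideways to 32 in +y: to the left as seen from above with the foot end pointing away. Point: web mid-plane, centre of the leg, 19 up. 120 g.
- bracket_l3_mid (a point): left-hand aluminium bracket, loose, may be absent. On the bench: leg 70 along x, 24 wide, 7 thick; on it an upright web 56 long (x), 12 thick (y), top 38 above the underside: grip across it. At the leg's +x end a foot 22 wide, 7 thick reaches sideways to 32 in +y: to the left as seen from above with the foot end pointing away. Point: web mid-plane, centre of the leg, 19 up. 120 g.
- bracket_r1_mid (a point): right-hand aluminium bracket, loose, may be absent. On the bench: leg 70 along x, 24 wide, 7 thick; on it an upright web 56 long (x), 12 thick (y), top 38 above the underside: grip across it. At the leg's +x end a foot 22 wide, 7 thick reaches sideways to 32 in -y: to the right as seen from above with the foot end pointing away. Point: web mid-plane, centre of the leg, 19 up. 120 g.
- bracket_r2_mid (a point): right-hand aluminium bracket, loose, may be absent. On the bench: leg 70 along x, 24 wide, 7 thick; on it an upright web 56 long (x), 12 thick (y), top 38 above the underside: grip across it. At the leg's +x end a foot 22 wide, 7 thick reaches sideways to 32 in -y: to the right as seen from above with the foot end pointing away. Point: web mid-plane, centre of the leg, 19 up. 120 g.
- bracket_r3_mid (a point): right-hand aluminium bracket, loose, may be absent. On the bench: leg 70 along x, 24 wide, 7 thick; on it an upright web 56 long (x), 12 thick (y), top 38 above the underside: grip across it. At the leg's +x end a foot 22 wide, 7 thick reaches sideways to 32 in -y: to the right as seen from above with the foot end pointing away. Point: web mid-plane, centre of the leg, 19 up. 120 g.
- case_top (a point): grey kit case, fixed, 210 x 210, 50 high; point: centre of its rim plane; x to the back, y to its left. A 6 thick wall along x halves it into two open bays, each 190 (x) by 92 (y), centred at y = +49 and -49, floor 5 above the bench. Flared guide lips round the rim, tops 60 above the bench, give the cover 3 play each side. A fastener on each flank at x = 0, y = +126 and -126.
- sample_l: fixed sample of the left-hand bracket on a 60 x 84 plate in front of one bay (which varies), 43 high. Origin on the bench at the plate's centre, axes as the case's; the centre of the bay for left-hand brackets lies 145 along its +x, at the same y.
- sample_r: fixed sample of the right-hand bracket on a 60 x 84 plate in front of the other bay, 43 high. Origin on the bench at the plate's centre, axes as the case's; the centre of the bay for right-hand brackets lies 145 along its +x, at the same y.
- cover_grip (a point): loose square aluminium cover, 198 x 198 x 6, about 300 g, with a black bridge handle in the middle: bar 90 long (x), 14 thick (y), 14 high, its top 42 above the cover's underside, 22 free below it. Point: centre of the bar, 35 above the underside (0.085 above the bench when the cover lies on the case). Any quarter turn of it fits.
- lock_left (a joint): left fastener: 0 open (key and tongue along the flank, tongue to the case's +x), about 1.5 to 1.571 locked (tongue over the cover). Grows clockwise from above, about 0.05 N m. Let go past about 1.4 rad, a spring snaps it round to 1.5 and it drops 3.5 mm into the detent (a tight grip may hold it up until let go); let go sooner, it stays where it is.
- lock_left_grip (a point): centre of the left fastener's black key, on its turning axis (y = +126 of the case): an upright bar 50 long (x), 13 thick (y), 26 high, centre 0.082 above the bench when open, 0.079 when locked and dropped; the axes turn with the key. Just under the bar is a steel tongue, 14 wide, 5 thick, reaching 45 from the axis.
- lock_right (a joint): right fastener: 0 open (key and tongue along the flank, tongue to the case's -x), about 1.5 to 1.571 locked (tongue over the cover). Grows clockwise from above, about 0.05 N m. Let go past about 1.4 rad, a spring snaps it round to 1.5 and it drops 3.5 mm into the detent (a tight grip may hold it up until let go); let go sooner, it stays where it is.
- lock_right_grip (a point): centre of the right fastener's black key, on its turning axis (y = -126 of the case): an upright bar 50 long (x), 13 thick (y), 26 high, centre 0.082 above the bench when open, 0.079 when locked and dropped; the axes turn with the key. Just under the bar is a steel tongue, 14 wide, 5 thick, reaching 45 from the axis.
- jar: small screw-lid jar, bystander, 44 across, 56 high, behind the case; origin at the centre of its underside
- tape_roll: roll of tape lying flat, bystander, 101 across, 25 high, behind the work; origin at the centre of its underside
Things that resemble listed ones, but are neither listed nor needed, are in the scene too. What is shaped like the part that bears bracket_r1_mid but purple is not meant.

How it is judged:
By the outcome, as a careful person would: the job done as asked, in the order asked, and still so for the second after the job is handed in, with the robot touching nothing.
Of bracket_l1, bracket_l2, bracket_l3, bracket_r1, bracket_r2, bracket_r3 only 4 to 6 are there at a start; the rules pass over those that are not, and their reading is None.
At some moment in a run one of bracket_l1, bracket_l2, bracket_l3, bracket_r1, bracket_r2, bracket_r3 may be knocked a few centimetres aside while the robot is not near it.
Once in a run the grip may slacken for a moment while it holds something.
It also fails if it takes over 210 s, if anything falls off the work surface, if the arm or the gripper's body presses on something with over 40 N, if the wrist force passes 120 N, or if a joint passes its speed limit or range.

## Working session

There is one attempt and no reset: what is moved stays moved. The work goes in short steps, Python scripts to look and compute and a tool call to move; the robot and the scene stay as the last step left them, time stands still between calls to the robot, and variables do not carry over. Pictures are saved under pics/ and viewed, at most 14 in all, crops included, and the job is handed in when it is done.

Besides the shell and the picture viewer there is one more tool, called after ">>>" as name(argument=value, ...) on one line, values as JSON. arm_command: Moves the arm, as the interface text tells. Its arguments: {"type":"object","properties":{"series":{"type":"array","items":{"type":"object","properties":{"translation":{"type":"array","items":{"type":"number"}},"spin":{"type":"number"},"gripper":{"type":"number"}}}}},"required":["series"]}

```bash
mkdir -p pics; python3 - <<'E'
from workcell import *
import cv2
for n in("scene","side"):
    im=capture(n); cv2.imwrite(f"pics/{n}0.png",cv2.resize(im[:,:,::-1],(800,600),interpolation=cv2.INTER_CUBIC))
    c=get_calibration(n); print(n,c)
o=get_obs();print(o)
E
```

```text
scene {'fovy': 52.89493909911128, 'cx': 283.46003234706075, 'cy': 206.15799428802026, 'D': array([-0.08244648,  0.        ,  0.        ,  0.        ,  0.        ]), 'rvec': array([ 2.16468281, -0.81040052,  0.34332026]), 'tvec': array([-413.5867236 ,  326.25215335,  964.30519006])}
side {'fovy': 42.10211285453344, 'cx': 274.02243593488765, 'cy': 208.681596790179, 'D': array([-0.17335848,  0.        ,  0.        ,  0.        ,  0.        ]), 'rvec': array([ 0.25591967, -2.705021  ,  1.43320059]), 'tvec': array([ 542.34968321,  118.86553189, 1602.88423644])}
{'time': 0.1, 'joints': array([ 1.54761674e+00,  3.85499075e-01,  6.77485870e-03, -4.01615472e-04,
       -1.19401401e+00, -2.58581819e-01]), 'joint_vel': array([-0.00087627, -0.00152509,  0.00379563,  0.00038304, -0.0004144 ,
        0.00091224]), 'joint_torque': array([-4.80003382e-04, -3.93316376e+01,  1.88929617e+01,  4.19801608e+00,
       -2.60245717e-03,  4.91454855e-06]), 'position': array([173.63870682, 599.85945149, 230.3290523 ]), 'tool_rot': array([ 9.86151332e-04,  9.90081830e-01, -1.40488408e-01, -7.13402049e-05]), 'force': array([-0.52446022, -1.38136851,  0.25291738]), 'torque': array([-0.00448371,  0.00791718,  0.04269497]), 'finger_force': 0.0, 'grip_width': 0.9997764839976996}
```

View pics/scene0.png

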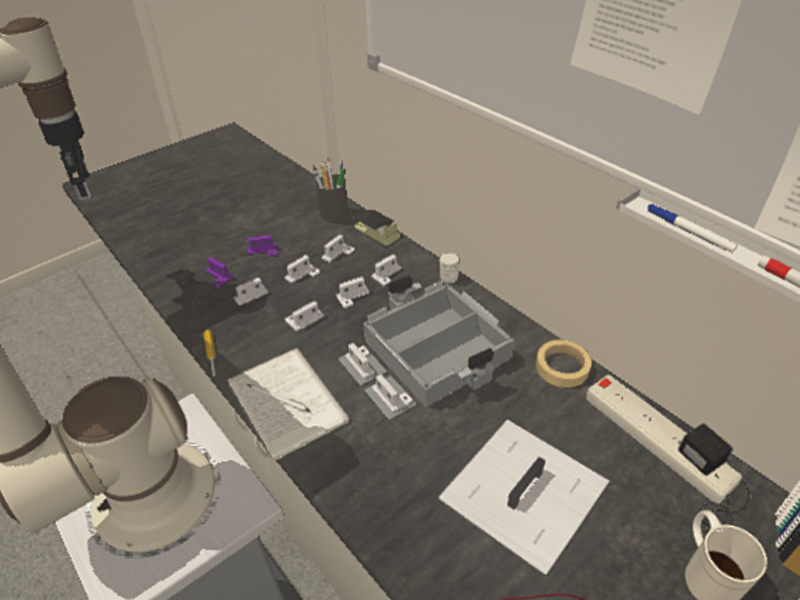

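View pics/side0.png

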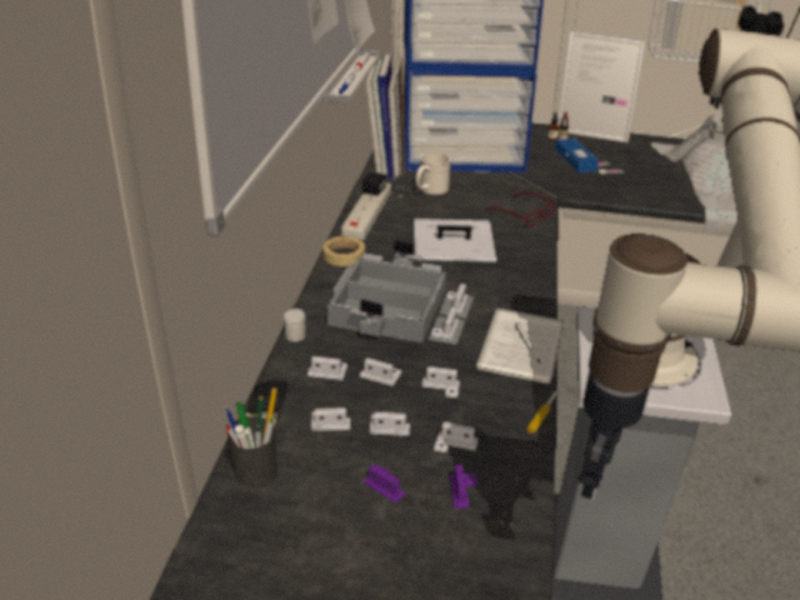

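The scene shows six grey brackets at (251,291), (300,268), (337,248), (305,316), (352,290) and (386,269), with two purple decoys at (218,271) and (263,245). The case is around (438,340), the samples are at (358,360) and (388,392), and the cover is at (525,495). Next I'll convert these to rough positions.

```bash
cat > h.py <<'E'
from workcell import *
import cv2, numpy as np
from scipy.spatial.transform import Rotation as R
def K(c,h=420):
    f=h/2/np.tan(np.radians(c["fovy"])/2); return np.array([[f,0,c["cx"]],[0,f,c["cy"]],[0,0,1.]])
def back(c,px,z,s=1.0):
    """pixels (divided by s) -> world points on plane z"""
    p=np.array(px,float).reshape(-1,1,2)/s
    u=cv2.undistortPoints(p,K(c),c["D"])[:,0]
    Rm=cv2.Rodrigues(c["rvec"])[0]; C=-Rm.T@c["tvec"]
    d=np.c_[u,np.ones(len(u))]@Rm
    return C+d*((z-C[2])/d[:,2])[:,None]
def proj(c,P): return cv2.projectPoints(np.array(P,float).reshape(-1,1,3),c["rvec"],c["tvec"],K(c),c["D"])[0][:,0]
def pose():
    o=get_obs(); q=o["tool_rot"]; M=R.from_quat(np.r_[q[1:],q[0]]).as_matrix(); return o["position"],M
def go(x,y,z,yaw=None):
    """print tool-frame shift to world TCP x,y,z ; yaw = world angle(deg) of tool y line, mod 180"""
    p,M=pose(); t=M.T@(np.array([x,y,z])-p)/1000
    a=np.degrees(np.arctan2(M[1,1],M[0,1])); s=0
    if yaw is not None: s=-((yaw-a+90)%180-90)
    print("shift",t.round(4),"spin",round(s,1),"yaw now",round(a,1),"p",p.round(1),"j6",get_obs()["joints"][5].round(2),"t",get_obs()["time"])
def snap(n,name,crop=None,size=(800,600)):
    c=get_calibration(n); im=capture(n)
    cv2.imwrite(f"pics/{name}.png",im[:,:,::-1])
    np.save(f"pics/{name}.npy",c,allow_pickle=True)
    b=im[:,:,::-1]
    if crop: x0,y0,x1,y1=crop; b=b[y0:y1,x0:x1]
    cv2.imwrite(f"pics/{name}_v.png",cv2.resize(b,size,interpolation=cv2.INTER_CUBIC)); return c
def load(name): return np.load(f"pics/{name}.npy",allow_pickle=True).item()
E
python3 - <<'E'
from h import *
c=get_calibration("scene");s=800/560
print(back(c,[(251,291),(300,268),(337,248),(305,316),(352,290),(386,269)],19,s).round())
print("samples",back(c,[(358,360),(388,392)],10,s).round())
print("case rim",back(c,[(370,320),(447,283),(512,338),(430,390)],55,s).round())
print("locks",back(c,[(402,287),(482,358)],85,s).round())
print("cover",back(c,[(440,495),(510,422),(608,484),(547,572)],6,s).round(),back(c,[(528,475)],40,s).round())
print("jar,tape",back(c,[(448,268),(564,362)],30,s).round())
w=get_calibration("wrist");Rm=cv2.Rodrigues(w["rvec"])[0];p,M=pose()
print("wrist cam in tool",M.T@(-Rm.T@w["tvec"]-p),"\naxes",(Rm@M).round(2),w["fovy"])
go(600,350,350,90)
E
```

```text
[[373. 319.  19.]
 [498. 315.  19.]
 [606. 320.  19.]
 [418. 172.  19.]
 [541. 173.  19.]
 [642. 180.  19.]]
samples [[430.   6.  10.]
 [423. -94.  10.]]
case rim [[ 490.   41.   55.]
 [ 681.   22.   55.]
 [ 661. -178.   55.]
 [ 459. -169.   55.]]
locks [[ 580.   48.   85.]
 [ 560. -195.   85.]]
cover [[ 353. -310.    6.]
 [ 543. -287.    6.]
 [ 568. -477.    6.]
 [ 383. -504.    6.]] [[ 466. -390.   40.]]
jar,tape [[ 740.   79.   30.]
 [ 707. -271.   30.]]
wrist cam in tool [  79.67324721   -0.40979196 -141.92970622] 
axes [[ 0.    1.   -0.  ]
 [-0.95  0.   -0.31]
 [-0.31  0.    0.95]] 65.74294937901274
shift [ 0.4791  0.1216 -0.1194] spin -16.2 yaw now -106.2 p [173.6 599.9 230.3] j6 -0.26 t 0.1
```

>>> arm_command(series=[{"translation":[0.035,0.015,-0.01],"spin":0,"gripper":1},{"translation":[0.07,0.03,-0.03],"spin":0,"gripper":1},{"translation":[0.105,0.045,-0.05],"spin":0,"gripper":1},{"translation":[0.14,0.06,-0.07],"spin":0,"gripper":1},{"translation":[0.165,0.07,-0.1],"spin":0,"gripper":1}])

```text
time: 0.52
position: [312.2, 485.3, 327.9]
tool_rot: [0.003, 0.99, -0.141, -0.001]
force: [0.6, -0.3, -0.5]
grip_width: 1.002
finger_force: 0.0
```

>>> arm_command(series=[{"translation":[0.165,0.075,0],"spin":0,"gripper":1},{"translation":[0.165,0.075,0],"spin":0,"gripper":1},{"translation":[0.165,0.075,0],"spin":0,"gripper":1},{"translation":[0.165,0.075,0],"spin":0,"gripper":1},{"translation":[0.165,0.075,0],"spin":0,"gripper":1}])

```text
time: 0.93
position: [451.7, 366.9, 329.1]
tool_rot: [0.001, 0.99, -0.142, -0.0]
force: [0.4, 0.7, 0.2]
grip_width: 1.001
finger_force: 0.0
```

>>> arm_command(series=[{"translation":[0.165,0.075,0],"spin":-16,"gripper":1},{"translation":[0.165,0.075,0],"spin":-16,"gripper":1},{"translation":[0.165,0.075,0],"spin":-16,"gripper":1},{"translation":[0.165,0.075,0],"spin":-16,"gripper":1},{"translation":[0.165,0.075,0],"spin":-16,"gripper":1}])

```text
time: 1.35
position: [589.0, 249.3, 328.4]
tool_rot: [0.001, 1.0, -0.003, -0.001]
force: [-0.6, 0.8, 0.1]
grip_width: 0.998
finger_force: 0.0
```

```bash
python3 - <<'E'
from h import *
c=snap("wrist","w1"); go(590,250,330,90)
print(proj(c,[(373,319,19),(642,180,19),(490,41,55)]).round()*800/560)
E
```

```text
shift [-0.0005 -0.0021 -0.0021] spin -0.5 yaw now -90.5 p [590.5 247.9 327.9] j6 0.91 t 1.4
[[337.14285714 425.71428571]
 [471.42857143 178.57142857]
 [611.42857143 340.        ]]
```

View pics/w1_v.png

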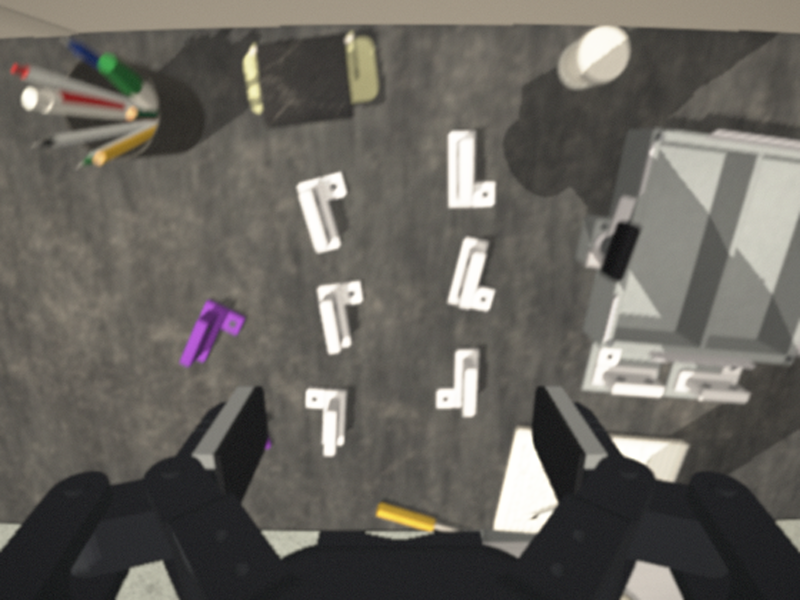

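The wrist view shows A (320,212), B (335,317), C (327,420), D (462,168), E (470,272) and F (462,383). The samples are at (628,370) and (710,380), and there is a purple decoy at (212,332). I'll enlarge the view to settle which hand each one is.

```bash
python3 - <<'E'
import cv2,numpy as np
a=cv2.imread("pics/w1.png")
b=cv2.resize(a[80:335,195:360],None,fx=2.35,fy=2.35,interpolation=cv2.INTER_CUBIC)
s=cv2.resize(a[215:300,395:540],None,fx=2.8,fy=2.8,interpolation=cv2.INTER_CUBIC)
o=np.zeros((600,800,3),np.uint8);o[:b.shape[0],:b.shape[1]]=b;o[:s.shape[0],392:392+s.shape[1]]=s
sc=cv2.imread("pics/scene0.png")[330:430,320:430]
s2=cv2.resize(sc,None,fx=3.4,fy=3.4,interpolation=cv2.INTER_CUBIC);o[250:250+s2.shape[0],400:400+s2.shape[1]]=s2
cv2.imwrite("pics/crop1.png",o);print(b.shape,s.shape)
E
```

```text
(599, 388, 3) (238, 406, 3)
```

View pics/crop1.png

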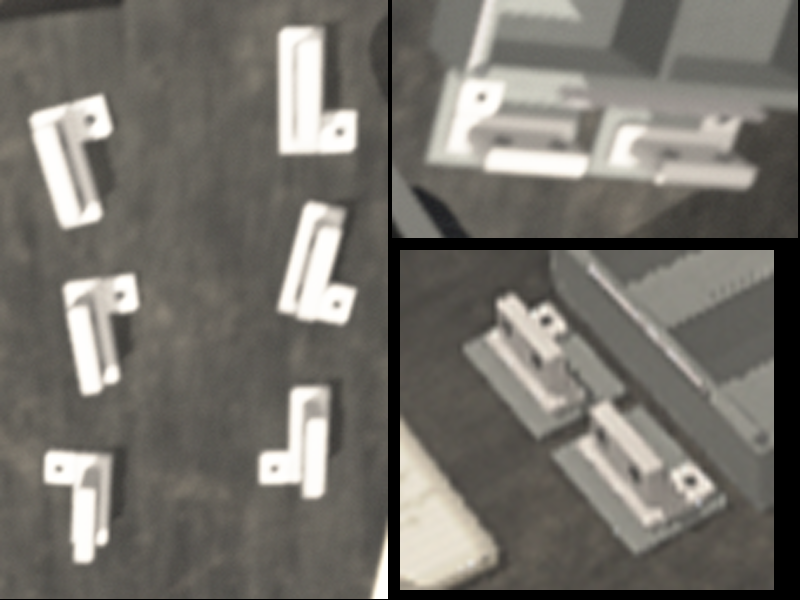

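The left (+y) sample is right-hand: its foot end is on the left and the foot points away. The right (−y) sample is left-hand. Among the brackets, A, B and F are right-hand and go in the +y bay, and C, D and E are left-hand and go in the −y bay. I'll fit their poses, and the case from its rim, by silhouette.

```bash
cat > fit.py <<'E'
from h import *
from scipy.optimize import minimize
from itertools import product
def box(x0,x1,y0,y1,z0,z1): return np.array(list(product((x0,x1),(y0,y1),(z0,z1))),float)
def boxes(s): return [box(-35,35,-12,12,0,7),box(-28,28,-6,6,7,38),box(13,35,0,32*1.0,0,7)*[1,s,1]]
def sil(c,x,y,a,s,sc,off,shape,z0=0):
    m=np.zeros(shape,np.uint8); ca,sa=np.cos(a),np.sin(a)
    for b in boxes(s):
        P=np.c_[x+ca*b[:,0]-sa*b[:,1],y+sa*b[:,0]+ca*b[:,1],b[:,2]+z0]
        q=((proj(c,P)-off+.5)*sc-.5)
        cv2.fillConvexPoly(m,cv2.convexHull((q*16).astype(np.int32)),255,shift=4)
    return m>0
def fit(name,x,y,adeg,s,thr=95,w=45):
    """silhouette fit of a bracket; s=+1 left hand, -1 right hand"""
    im=cv2.imread(f"pics/{name}.png"); c=load(name); sc=3
    u=proj(c,[(x,y,15)])[0]; x0,y0=np.maximum((u-w).astype(int),0); cr=im[y0:y0+2*w,x0:x0+2*w]
    g=cv2.resize(cr.min(axis=2),None,fx=sc,fy=sc,interpolation=cv2.INTER_LINEAR)>thr
    f=lambda p: 1-(lambda m:(m&g).sum()/max(1,(m|g).sum()))(sil(c,p[0],p[1],p[2]/57.3,s,sc,np.array([x0,y0]),g.shape))
    best=None
    for da in(-12,0,12):
        p0=np.array([x,y,adeg+da],float)
        r=minimize(f,p0,method="Nelder-Mead",options=dict(initial_simplex=p0+np.array([[0,0,0],[15,0,0],[0,15,0],[0,0,15]]),xatol=.05,fatol=1e-4))
        if best is None or r.fun<best.fun: best=r
    return best.x.round(1),round(1-best.fun,3)
E
python3 - <<'E'
from fit import *
c=load("w1")
d=dict(A=((75,165),15,-1),B=((95,335),8,-1),C=((85,500),0,1),D=((305,90),180,1),E=((310,260),165,1),F=((310,440),180,-1))
for k,(px,a,s) in d.items():
    P=back(c,[np.array(px)/2.35+[195,80]],10)[0]
    print(k,"RL"[s>0],P.round(),*[fit("w1",P[0],P[1],a,q) for q in(s,-s)])
S=800/560
print("rim",back(c,[(655,133),(618,352),(790,362)],60,S).round(1))
print("lock",back(c,[(632,226),(612,272)],95,S).round(1))
print("handle",0)
E
```

```text
A R [607. 323.  10.] (array([607.2, 330.7,  16.8]), np.float64(0.287)) (array([607.3, 331.2,  18.3]), np.float64(0.278))
B R [498. 316.  10.] (array([497.8, 319.3,  11.8]), np.float64(0.37)) (array([516.9, 286.7,  52.4]), np.float64(0.34))
C L [376. 329.  10.] (array([374.9, 327.9,   2.9]), np.float64(0.508)) (array([371.6, 334.3,  17.1]), np.float64(0.468))
D L [650. 186.  10.] (array([651.2, 188.2, 182.4]), np.float64(0.471)) (array([652.7, 185.9, 205.3]), np.float64(0.425))
E L [548. 180.  10.] (array([547.7, 179. , 165.1]), np.float64(0.689)) (array([546.5, 171.9, 188.2]), np.float64(0.595))
F R [422. 174.  10.] (array([422.9, 176. , 175.5]), np.float64(0.541)) (array([424.8, 183.4, 156. ]), np.float64(0.497))
rim [[ 682.7   31.2   60. ]
 [ 479.8   35.4   60. ]
 [ 466.2 -147.3   60. ]]
lock [[608.8  58.   95. ]
 [569.9  69.5  95. ]]
handle 0
```

```bash
python3 - <<'E'
s=open('fit.py').read()
s=s.replace("    f=lambda","    _,lb,st,ce=cv2.connectedComponentsWithStats(g.astype(np.uint8)); k=1+np.argmin([1e9 if q[4]<800 else np.hypot(*(e-w*sc)) for q,e in zip(st[1:],ce[1:])]); g=lb==k\n    f=lambda")
open('fit.py','w').write(s)
E
cat > allfit.py <<'E'
from fit import *
import sys
G=dict(A=(607,325,17,-1),B=(498,317,12,-1),C=(375,328,3,1),D=(651,187,181,1),E=(548,179,165,1),F=(423,176,178,-1))
if __name__=="__main__":
    for t in (95,110,125):
        for k in sys.argv[2:]: x,y,a,s=G[k]; print(k,t,*fit(sys.argv[1],x,y,a,s,thr=t))
E
python3 allfit.py w1 A B C D E F
```

```text
A 95 [603.5 329.8  18.9] 0.315
B 95 [498.5 319.2  11.2] 0.435
C 95 [374.9 327.9   2.8] 0.607
D 95 [650.5 188.4 181.5] 0.48
E 95 [546.5 179.1 166.2] 0.824
F 95 [423.4 176.1 175.8] 0.729
A 110 [605.7 329.6  15.4] 0.837
B 110 [498.3 319.5   9.6] 0.872
C 110 [373.6 326.6  -2.5] 0.88
D 110 [650.4 189.1 182.3] 0.831
E 110 [547.  179.  166.2] 0.872
F 110 [422.6 175.8 177.7] 0.863
A 125 [605.7 329.7  15.3] 0.878
B 125 [498.1 319.8   8.4] 0.913
C 125 [373.2 326.7  -3.5] 0.921
D 125 [649.6 188.9 181.4] 0.872
E 125 [546.1 179.1 166.7] 0.909
F 125 [422.7 175.8 179.5] 0.908
```

>>> arm_command(series=[{"translation":[0.015,0.2,0],"spin":0,"gripper":1},{"translation":[0.015,0.2,0],"spin":0,"gripper":1},{"translation":[0.015,0.2,0],"spin":0,"gripper":1},{"translation":[0.015,0.2,0],"spin":0,"gripper":1},{"translation":[0.015,0.2,0],"spin":0,"gripper":1}])

```text
time: 1.82
position: [600.6, 50.1, 329.2]
tool_rot: [0.0, 1.0, -0.002, -0.0]
force: [-0.1, -0.6, 0.4]
grip_width: 1.001
finger_force: 0.0
```

>>> arm_command(series=[{"translation":[0.015,0.2,0],"spin":0,"gripper":1},{"translation":[0.015,0.2,0],"spin":0,"gripper":1},{"translation":[0.015,0.2,0],"spin":0,"gripper":1},{"translation":[0.015,0.2,0],"spin":0,"gripper":1},{"translation":[0.015,0.2,0],"spin":0,"gripper":1}])

```text
time: 2.23
position: [615.2, -150.0, 329.1]
tool_rot: [-0.0, 1.0, -0.002, -0.001]
force: [1.1, -0.0, 0.4]
grip_width: 1.002
finger_force: 0.0
```

```bash
python3 - <<'E'
from h import *
c=snap("wrist","w2"); go(620,-150,330,90)
E
```

```text
shift [ 0.0048 -0.0048 -0.0014] spin -0.5 yaw now -90.5 p [ 615.2 -154.8  328.6] j6 1.55 t 2.2833
```

View pics/w2_v.png

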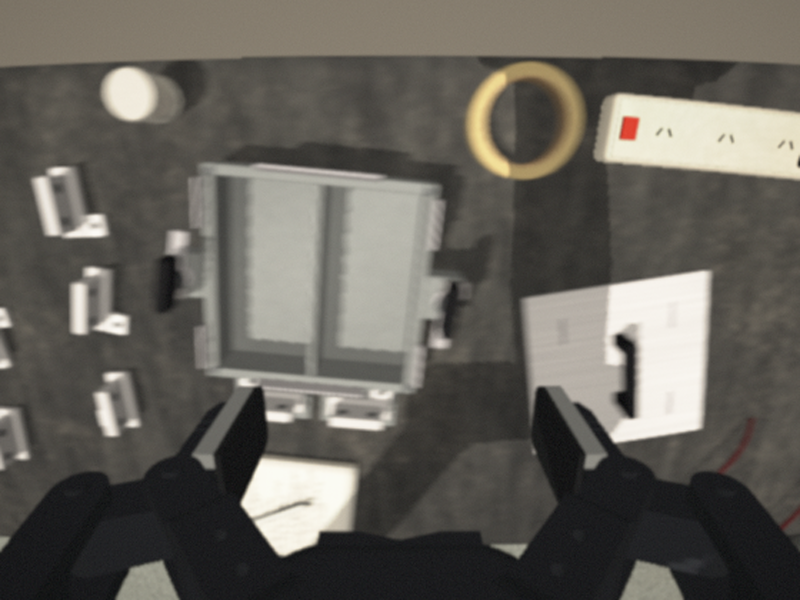

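The case rim corners are at (202,166), (440,186), (418,390) and (207,375), with the divider from (330,187) to (312,372). The keys are at (168,283) and (450,310), and the cover handle runs from (625,342) to (628,408).

```bash
python3 - <<'E'
from h import *
c=load("w2");S=800/560
r=back(c,[(202,166),(440,186),(418,390),(207,375)],50,S);print(r.round(),r.mean(0).round())
d=back(c,[(330,187),(312,372)],50,S);print("div",d.round(),d.mean(0).round(), np.degrees(np.arctan2(*(d[0]-d[1])[[1,0]])))
l=back(c,[(168,283),(450,310)],95,S);print("lock",l.round(),l.mean(0).round(),np.degrees(np.arctan2(*(l[0]-l[1])[[1,0]]))-90)
h=back(c,[(625,340),(628,410)],42,S);print("handle",h.round(),h.mean(0).round(),np.degrees(np.arctan2(*(h[0]-h[1])[[1,0]])))
v=back(c,[(521,298),(711,270),(704,428)],6,S);print("cover",v.round(),(v[0]+v[2])/2, np.degrees(np.arctan2(*(v[0]-v[1])[[1,0]]))-90,np.degrees(np.arctan2(*(v[1]-v[2])[[1,0]])))
# overlay hypothesis
a=np.radians(-5);C=np.array([572,-68])
im=cv2.resize(cv2.imread("pics/w2.png"),(1120,840),interpolation=cv2.INTER_CUBIC)
def w(P):P=np.array(P,float);return np.c_[C[0]+np.cos(a)*P[:,0]-np.sin(a)*P[:,1],C[1]+np.sin(a)*P[:,0]+np.cos(a)*P[:,1],P[:,2]]
def dr(P,col):cv2.polylines(im,[(proj(c,w(P))*2*8).astype(np.int32)],True,col,1,shift=3)
dr([(105,105,50),(105,-105,50),(-105,-105,50),(-105,105,50)],(0,0,255))
for y in(49,-49): dr([(95,y+46,50),(95,y-46,50),(-95,y-46,50),(-95,y+46,50)],(0,255,0))
for y in(126,-126): dr([(25,y+6.5,95),(25,y-6.5,95),(-25,y-6.5,95),(-25,y+6.5,95)],(255,0,255))
for y in(49,-49): dr([(-115,y+42,5),(-115,y-42,5),(-175,y-42,5),(-175,y+42,5)],(255,255,0))
cv2.imwrite("pics/ov1.png",im[200:640,180:720][:,:])
E
```

```text
[[ 682.   24.   50.]
 [ 663. -186.   50.]
 [ 460. -169.   50.]
 [ 477.   46.   50.]] [571. -71.  50.]
div [[663. -89.  50.]
 [481. -62.  50.]] [572. -75.  50.] -8.432865708146489
lock [[ 588.   47.   95.]
 [ 563. -194.   95.]] [575. -73.  95.] -5.899525303852698
handle [[ 511. -379.   42.]
 [ 430. -395.   42.]] [ 471. -387.   42.] 11.253306222510743
cover [[ 545. -278.    6.]
 [ 575. -479.    6.]
 [ 381. -513.    6.]] [ 462.86974554 -395.82563857    6.        ] 8.673599159696664 9.87985859193161
```

View pics/ov1.png

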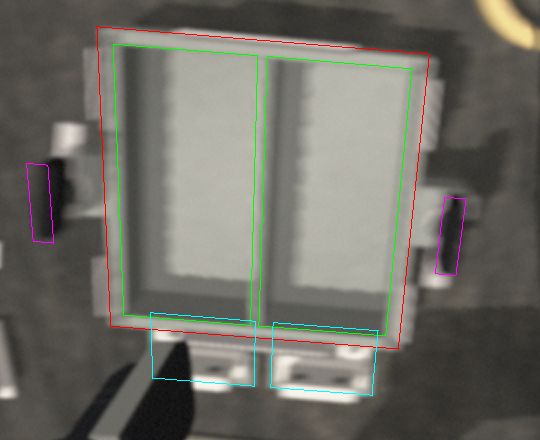

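```bash
cat > tgt.py <<'E'
from fit import *
C=np.array([572.,-69.]);A=-5.
def cw(x,y): a=np.radians(A); return C+[np.cos(a)*x-np.sin(a)*y,np.sin(a)*x+np.cos(a)*y]
SL=dict(A=(-55,49),B=(0,49),F=(55,49),C=(55,-49),E=(0,-49),D=(-55,-49))
E
python3 - <<'E'
from tgt import *
for k,v in SL.items(): print(k,cw(*v).round(1))
go(650,189,200,91)
E
```

```text
A [521.5 -15.4]
B [576.3 -20.2]
F [631.1 -25. ]
C [ 622.5 -122.6]
E [ 567.7 -117.8]
D [ 512.9 -113. ]
shift [ 0.0322 -0.3443  0.1278] spin -1.5 yaw now -90.5 p [ 615.2 -154.8  328.6] j6 1.55 t 2.2833
```

>>> arm_command(series=[{"translation":[0.018,-0.175,0.02],"spin":-1,"gripper":1},{"translation":[0.018,-0.175,0.02],"spin":-1,"gripper":1},{"translation":[0.018,-0.175,0.02],"spin":-1,"gripper":1},{"translation":[0.018,-0.175,0.02],"spin":-1,"gripper":1},{"translation":[0.018,-0.175,0.02],"spin":-1,"gripper":1}])

```text
time: 2.7
position: [633.8, 32.5, 307.6]
tool_rot: [-0.0, 1.0, 0.01, -0.001]
force: [0.1, 0.1, -0.8]
grip_width: 1.001
finger_force: 0.0
```

>>> arm_command(series=[{"translation":[0.018,-0.167,0.108],"spin":0,"gripper":1},{"translation":[0.018,-0.167,0.108],"spin":0,"gripper":1},{"translation":[0.018,-0.167,0.108],"spin":0,"gripper":1},{"translation":[0.018,-0.167,0.108],"spin":0,"gripper":1},{"translation":[0.018,-0.167,0.108],"spin":0,"gripper":1}])

```text
time: 3.12
position: [648.6, 196.9, 199.0]
tool_rot: [0.0, 1.0, 0.008, -0.001]
force: [0.3, -0.5, -0.5]
grip_width: 1.0
finger_force: 0.0
```

```bash
python3 - <<'E'
from fit import *
c=snap("wrist","w3"); 
for t in(110,125): print(fit("w3",650,189,181.5,1,thr=t,w=70))
go(650,189,14,91)
c=snap("wrist","w3b"); go(650,189,14,91);print(fit("w3b",650,189,181.5,1,thr=125,w=70))
E
```

```text
(array([649.1, 195.3, 180.5]), np.float64(0.796))
(array([648.4, 193.2, 181.6]), np.float64(0.831))
shift [0.0039 0.0114 0.1803] spin 0.1 yaw now -88.9 p [647.3 200.6 194.3] j6 1.05 t 3.1667
shift [0.0041 0.0086 0.1819] spin 0.1 yaw now -88.9 p [647.3 198.  195.9] j6 1.06 t 3.2167
(array([647.2, 190. , 181.1]), np.float64(0.93))
```

View pics/w3_v.png

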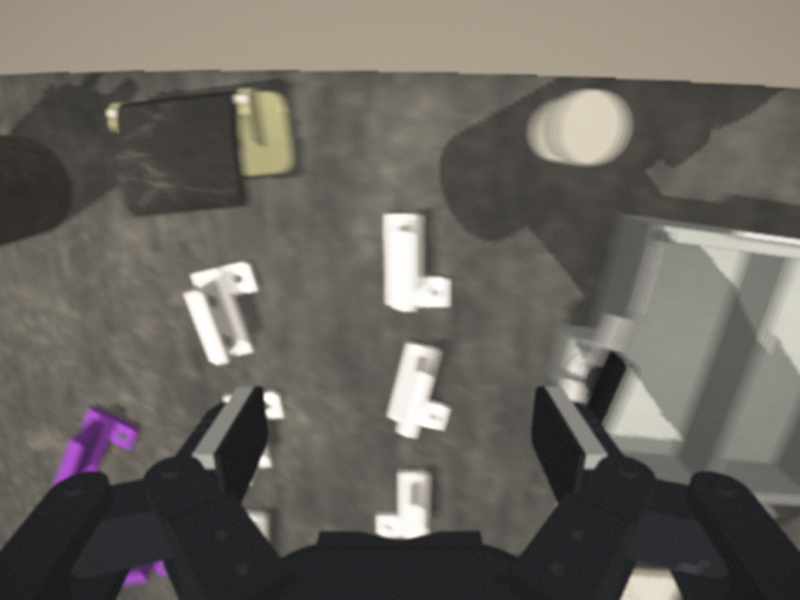

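>>> arm_command(series=[{"translation":[0,0,0.04],"spin":0,"gripper":1},{"translation":[0,0,0.08],"spin":0,"gripper":1},{"translation":[0,0,0.1],"spin":0,"gripper":1},{"translation":[0,0,0.1],"spin":0,"gripper":1},{"translation":[0,0,0.1],"spin":0,"gripper":1}])

```text
time: 3.63
position: [649.7, 193.7, 101.2]
tool_rot: [0.001, 1.0, 0.007, -0.001]
force: [-0.2, -0.4, 0.3]
grip_width: 0.996
finger_force: 0.0
```

```bash
python3 - <<'E'
from fit import *
go(647,190,13,91)
c=snap("wrist","w4"); go(647,190,13,91);print(fit("w4",650,189,181.5,1,thr=125,w=90))
E
```

```text
shift [-0.0026  0.0035  0.0882] spin -0.2 yaw now -89.2 p [649.7 193.7 101.2] j6 1.06 t 3.6333
shift [-0.0042  0.0043  0.0903] spin -0.1 yaw now -89.1 p [650.9 194.4 103.3] j6 1.06 t 3.6833
(array([648. , 190.6, 181.2]), np.float64(0.957))
```

>>> arm_command(series=[{"translation":[-0.002,0.003,0.04],"spin":0,"gripper":1},{"translation":[-0.002,0.003,0.075],"spin":0,"gripper":1},{"translation":[-0.002,0.003,0.088],"spin":0,"gripper":1},{"translation":[-0.002,0.003,0.088],"spin":0,"gripper":0.6},{"translation":[-0.002,0.003,0.088],"spin":0,"gripper":0}])

```text
time: 4.1
position: [649.3, 191.9, 15.5]
tool_rot: [-0.0, 1.0, 0.008, 0.001]
force: [0.4, 0.1, 1.2]
grip_width: 0.746
finger_force: 0.0
```

>>> arm_command(series=[{"translation":[0,0,0],"spin":0,"gripper":0},{"translation":[0,0,0],"spin":0,"gripper":0},{"translation":[0,0,0],"spin":0,"gripper":0},{"translation":[0,0,0],"spin":0,"gripper":0},{"translation":[0,0,0],"spin":0,"gripper":0}])

```text
time: 4.52
position: [648.7, 191.9, 15.3]
tool_rot: [-0.0, 1.0, 0.008, 0.001]
force: [-1.5, -0.1, 3.8]
grip_width: 0.128
finger_force: 61.8
```

>>> arm_command(series=[{"translation":[0,0,0],"spin":0,"gripper":0},{"translation":[0,0,-0.03],"spin":0,"gripper":0},{"translation":[0,0,-0.07],"spin":0,"gripper":0},{"translation":[0,0,-0.11],"spin":0,"gripper":0},{"translation":[0,0,-0.15],"spin":0,"gripper":0}])

```text
time: 4.93
position: [647.0, 191.2, 164.4]
tool_rot: [0.0, 1.0, 0.007, -0.001]
force: [0.3, 0.2, -0.9]
grip_width: 0.131
finger_force: 60.8
```

```bash
python3 - <<'E'
from tgt import *
go(*cw(-55,-49),165,-5)
E
```

```text
shift [-1.385e-01  3.022e-01 -1.000e-04] spin -84.2 yaw now -89.2 p [647.  191.2 164.4] j6 1.06 t 4.9333
```

>>> arm_command(series=[{"translation":[-0.0462,0.1007,0],"spin":32,"gripper":0},{"translation":[-0.0462,0.1007,0],"spin":32,"gripper":0},{"translation":[-0.0462,0.1007,0],"spin":32,"gripper":0},{"translation":[-0.0462,0.1007,0],"spin":32,"gripper":0},{"translation":[-0.0462,0.1007,0],"spin":32,"gripper":0}])

```text
time: 5.35
position: [601.8, 88.3, 163.7]
tool_rot: [0.0, 0.962, -0.272, -0.0]
force: [-0.5, 0.8, -0.4]
grip_width: 0.122
finger_force: 60.8
```

>>> arm_command(series=[{"translation":[0.0143,0.1099,0],"spin":32,"gripper":0},{"translation":[0.0143,0.1099,0],"spin":32,"gripper":0},{"translation":[0.0143,0.1099,0],"spin":32,"gripper":0},{"translation":[0.0143,0.1099,0],"spin":32,"gripper":0},{"translation":[0.0143,0.1099,0],"spin":32,"gripper":0}])

```text
time: 5.77
position: [557.1, -13.1, 163.4]
tool_rot: [0.0, 0.85, -0.527, -0.0]
force: [0.3, 0.5, -1.3]
grip_width: 0.126
finger_force: 60.8
```

>>> arm_command(series=[{"translation":[0.0704,0.0856,0],"spin":32,"gripper":0},{"translation":[0.0704,0.0856,0],"spin":32,"gripper":0},{"translation":[0.0704,0.0856,0],"spin":32,"gripper":0},{"translation":[0.0704,0.0856,0],"spin":32,"gripper":0},{"translation":[0.0704,0.0856,0],"spin":32,"gripper":0}])

```text
time: 6.18
position: [512.5, -114.3, 163.3]
tool_rot: [-0.0, -0.672, 0.741, 0.0]
force: [-0.1, 1.2, -1.8]
grip_width: 0.124
finger_force: 60.8
```

```bash
cat >> tgt.py <<'E'
def plan(x,y,z,yaw,n,spin=None):
    """split a move to world TCP x,y,z / tool-y yaw into n calls; print tool-frame rows' end values (m, deg)"""
    p,M=pose(); a=np.degrees(np.arctan2(M[1,1],M[0,1])); s=-((yaw-a+90)%180-90) if spin is None else spin
    d=(np.array([x,y,z])-p)/n
    for i in range(n):
        t=R.from_rotvec([0,0,np.radians(-s*i/n)]).as_matrix()@M
        print("call",i+1,(t.T@d/1000).round(4).tolist(),"spin",round(s/n,1),"len",np.linalg.norm(d).round())
    print("p",p.round(1),"yaw",a.round(1),"spin",round(s,1),"j6",get_obs()["joints"][5].round(2),"ff",get_obs()["finger_force"],"t",get_obs()["time"])
E
python3 - <<'E'
from tgt import *
c=snap("wrist","w5")
plan(*cw(-55,-49),165,-5,1)
E
```

```text
call 1 [-0.0007, 0.0001, -0.0017] spin -0.6 len 2.0
p [ 512.9 -113.7  163.3] yaw 174.4 spin -0.6 j6 -0.19 ff 60.82413196563721 t 6.2333
```

View pics/w5_v.png

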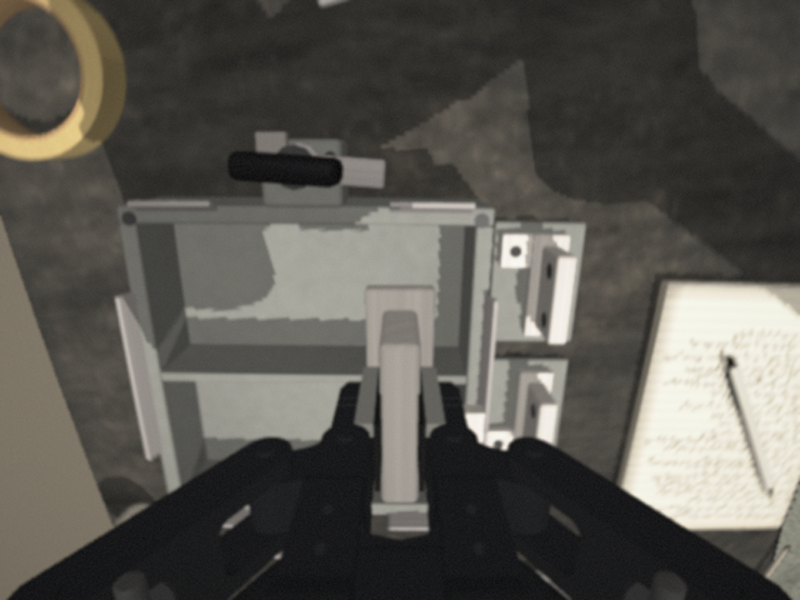

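The bracket is held over the −y bay. The wrist camera now sees the −y rim corners at (122,207) and (494,208), the divider from (162,376) to (468,378), and the right key from (232,163) to (342,170).

```bash
python3 - <<'E'
from h import *
c=load("w5");S=800/560
a=lambda d:np.degrees(np.arctan2(d[1],d[0])).round(1)
r=back(c,[(122,207),(494,208),(128,217),(482,218)],50,S);print(r.round(1),a(r[0]-r[1]),a(r[2]-r[3]))
d=back(c,[(162,376),(468,378)],50,S);print("div",d.round(1),a(d[0]-d[1]))
k=back(c,[(232,163),(342,170)],95,S);print("key",k.round(1),k.mean(0),a(k[0]-k[1]))
al=np.radians(-5)
m=r[:2].mean(0)[:2];print("C from rim",m+np.array([-np.sin(al),np.cos(al)])*105)
m=k.mean(0)[:2];print("C from key",m+np.array([-np.sin(al),np.cos(al)])*126)
E
```

```text
[[ 660.  -178.9   50. ]
 [ 456.2 -157.7   50. ]
 [ 658.1 -173.2   50. ]
 [ 463.  -152.8   50. ]] -6.0 -5.9
div [[663.8 -75.2  50. ]
 [475.6 -56.   50. ]] -5.8
key [[ 578.3 -194.8   95. ]
 [ 530.6 -186.9   95. ]] [ 554.44280016 -190.85485634   95.        ] -9.5
C from rim [567.25384271 -63.70609506]
C from key [565.42442374 -65.33432438]
```

```bash
sed -i 's/^C=np.*/C=np.array([569.,-65.]);A=-6./' tgt.py; python3 - <<'E'
from tgt import *
plan(*cw(-55,-49),21,-6,1)
E
```

```text
call 1 [-0.0053, 0.0042, 0.1423] spin 0.4 len 143.0
p [ 512.9 -113.7  163.3] yaw 174.4 spin 0.4 j6 -0.19 ff 60.82413196563721 t 6.2333
```

>>> arm_command(series=[{"translation":[-0.005,0.004,0.03],"spin":0.4,"gripper":0},{"translation":[-0.005,0.004,0.065],"spin":0.4,"gripper":0},{"translation":[-0.005,0.004,0.1],"spin":0.4,"gripper":0},{"translation":[-0.005,0.004,0.13],"spin":0.4,"gripper":0},{"translation":[-0.005,0.004,0.142],"spin":0.4,"gripper":0}])

```text
time: 6.65
position: [507.1, -107.4, 19.2]
tool_rot: [-0.004, -0.673, 0.74, 0.003]
force: [-26.5, 12.4, 91.2]
grip_width: 0.129
finger_force: 76.4
```

>>> arm_command(series=[{"translation":[0,0,0],"spin":0,"gripper":0},{"translation":[0,0,0],"spin":0,"gripper":0},{"translation":[0,0,0],"spin":0,"gripper":0.2},{"translation":[0,0,0],"spin":0,"gripper":0.35},{"translation":[0,0,0],"spin":0,"gripper":0.35}])

```text
time: 7.07
position: [510.6, -107.4, 21.8]
tool_rot: [0.0, -0.672, 0.74, -0.0]
force: [-0.0, 1.0, -0.4]
grip_width: 0.347
finger_force: 0.0
```

>>> arm_command(series=[{"translation":[0,0,0],"spin":0,"gripper":0.35},{"translation":[0,0,-0.03],"spin":0,"gripper":0.35},{"translation":[0,0,-0.07],"spin":0,"gripper":0.35},{"translation":[0,0,-0.11],"spin":0,"gripper":0.35},{"translation":[0,0,-0.15],"spin":0,"gripper":1}])

```text
time: 7.48
position: [509.8, -107.5, 173.4]
tool_rot: [-0.0, -0.672, 0.74, 0.0]
force: [0.4, 0.2, -0.6]
grip_width: 0.477
finger_force: 0.0
```

```bash
python3 - <<'E'
from tgt import *
c=snap("wrist","w6")
plan(546,179,165,76.7,3,-96+13.3)
E
```

```text
call 1 [-0.0963, -0.0011, 0.0058] spin -27.6 len 96.0
call 2 [-0.0848, -0.0455, 0.0066] spin -27.6 len 96.0
call 3 [-0.054, -0.0796, 0.0072] spin -27.6 len 96.0
p [ 515.2 -108.1  182.5] yaw 174.6 spin -82.7 j6 -0.2 ff 0.0 t 7.5333
```

View pics/w6_v.png

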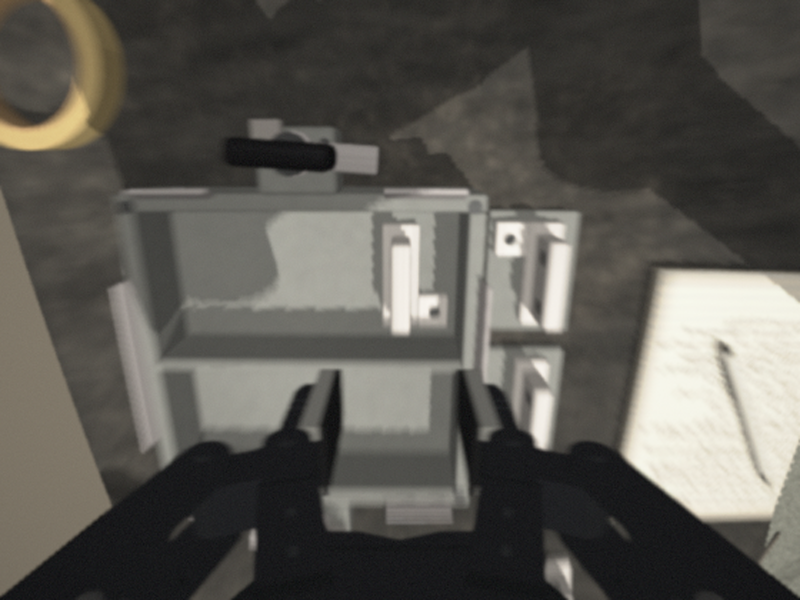

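D is placed in the bay. The landing pulse was 91 N, so I'll lower more gently and release higher from here on. Next is E.

>>> arm_command(series=[{"translation":[-0.0963,-0.0011,0.003],"spin":-27.6,"gripper":1},{"translation":[-0.0963,-0.0011,0.003],"spin":-27.6,"gripper":1},{"translation":[-0.0963,-0.0011,0.003],"spin":-27.6,"gripper":1},{"translation":[-0.0963,-0.0011,0.003],"spin":-27.6,"gripper":1},{"translation":[-0.0963,-0.0011,0.003],"spin":-27.6,"gripper":1}])

```text
time: 7.95
position: [520.7, -10.6, 168.5]
tool_rot: [-0.0, 0.83, -0.557, 0.0]
force: [-1.0, 0.8, -0.0]
grip_width: 1.005
finger_force: 0.0
```

>>> arm_command(series=[{"translation":[-0.0848,-0.0455,0.003],"spin":-27.6,"gripper":1},{"translation":[-0.0848,-0.0455,0.003],"spin":-27.6,"gripper":1},{"translation":[-0.0848,-0.0455,0.003],"spin":-27.6,"gripper":1},{"translation":[-0.0848,-0.0455,0.003],"spin":-27.6,"gripper":1},{"translation":[-0.0848,-0.0455,0.003],"spin":-27.6,"gripper":1}])

```text
time: 8.37
position: [531.0, 84.5, 165.2]
tool_rot: [0.0, 0.939, -0.345, -0.0]
force: [-0.5, 0.0, 0.7]
grip_width: 0.997
finger_force: 0.0
```

>>> arm_command(series=[{"translation":[-0.054,-0.0796,0.004],"spin":-27.6,"gripper":1},{"translation":[-0.054,-0.0796,0.004],"spin":-27.6,"gripper":1},{"translation":[-0.054,-0.0796,0.004],"spin":-27.6,"gripper":1},{"translation":[-0.054,-0.0796,0.004],"spin":-27.6,"gripper":1},{"translation":[-0.054,-0.0796,0.004],"spin":-27.6,"gripper":1}])

```text
time: 8.78
position: [541.4, 179.6, 161.1]
tool_rot: [0.0, 0.994, -0.112, -0.0]
force: [-0.2, -0.5, 0.2]
grip_width: 1.0
finger_force: 0.0
```

>>> arm_command(series=[{"translation":[0,0,0.02],"spin":0,"gripper":1},{"translation":[0,0,0.04],"spin":0,"gripper":1},{"translation":[0,0,0.05],"spin":0,"gripper":1},{"translation":[0,0,0.05],"spin":0,"gripper":1},{"translation":[0,0,0.05],"spin":0,"gripper":1}])

```text
time: 9.2
position: [541.6, 178.7, 111.5]
tool_rot: [0.0, 0.994, -0.113, -0.0]
force: [0.7, 0.9, 1.4]
grip_width: 1.0
finger_force: 0.0
```

```bash
cat > see.py <<'E'
from tgt import *
import sys
from allfit import G
def see(name,k,w=90):
    capture("wrist");snap("wrist",name); x,y,a,s=G[k]
    r=[fit(name,x,y,a,s,thr=t,w=w) for t in(115,130)]; print(*r)
    x,y,a=max(r,key=lambda q:q[1])[0]; plan(x,y,14,a-90,1)
if __name__=="__main__": see(*sys.argv[1:3])
E
python3 see.py w7 E
```

```text
(array([544.6, 180.7, 167.1]), np.float64(0.945)) (array([544.6, 180.7, 167.3]), np.float64(0.96))
call 1 [0.0018, -0.0016, 0.0987] spin -0.1 len 99.0
p [542.3 179.5 112.7] yaw -102.8 spin -0.1 j6 0.74 ff 0.0 t 9.3
```

>>> arm_command(series=[{"translation":[0.002,-0.001,0.04],"spin":0,"gripper":1},{"translation":[0.002,-0.001,0.075],"spin":0,"gripper":1},{"translation":[0.002,-0.001,0.097],"spin":0,"gripper":1},{"translation":[0.002,-0.001,0.097],"spin":0,"gripper":0.6},{"translation":[0.002,-0.001,0.097],"spin":0,"gripper":0}])

```text
time: 9.72
position: [544.0, 180.1, 14.8]
tool_rot: [0.0, 0.994, -0.111, -0.0]
force: [0.0, -0.5, 0.5]
grip_width: 0.752
finger_force: 0.0
```

>>> arm_command(series=[{"translation":[0,0,0],"spin":0,"gripper":0},{"translation":[0,0,0],"spin":0,"gripper":0},{"translation":[0,0,0],"spin":0,"gripper":0},{"translation":[0,0,0],"spin":0,"gripper":0},{"translation":[0,0,0],"spin":0,"gripper":0}])

```text
time: 10.13
position: [544.5, 180.7, 16.3]
tool_rot: [-0.001, 0.994, -0.111, 0.001]
force: [-1.3, 0.4, 4.4]
grip_width: 0.126
finger_force: 60.5
```

>>> arm_command(series=[{"translation":[0,0,0],"spin":0,"gripper":0},{"translation":[0,0,-0.03],"spin":0,"gripper":0},{"translation":[0,0,-0.07],"spin":0,"gripper":0},{"translation":[0,0,-0.11],"spin":0,"gripper":0},{"translation":[0,0,-0.15],"spin":0,"gripper":0}])

```text
time: 10.55
position: [542.9, 179.7, 166.0]
tool_rot: [0.0, 0.994, -0.111, -0.001]
force: [1.2, 1.3, -1.8]
grip_width: 0.126
finger_force: 59.4
```

```bash
python3 - <<'E'
from tgt import *
p,M=pose();a=np.degrees(np.arctan2(M[1,1],M[0,1]))
plan(*cw(0,-49),165,0,3,a+186)
E
```

```text
call 1 [0.0284, 0.0939, 0.0004] spin 27.7 len 98.0
call 2 [0.0689, 0.0698, 0.0003] spin 27.7 len 98.0
call 3 [0.0935, 0.0297, 0.0002] spin 27.7 len 98.0
p [542.9 179.7 166. ] yaw -102.8 spin 83.2 j6 0.75 ff 59.380027055740356 t 10.55
```

>>> arm_command(series=[{"translation":[0.0284,0.0939,0],"spin":27.7,"gripper":0},{"translation":[0.0284,0.0939,0],"spin":27.7,"gripper":0},{"translation":[0.0284,0.0939,0],"spin":27.7,"gripper":0},{"translation":[0.0284,0.0939,0],"spin":27.7,"gripper":0},{"translation":[0.0284,0.0939,0],"spin":27.7,"gripper":0}])

```text
time: 10.97
position: [550.1, 80.9, 164.6]
tool_rot: [-0.0, 0.938, -0.348, -0.0]
force: [-1.5, -0.5, -1.4]
grip_width: 0.125
finger_force: 59.5
```

>>> arm_command(series=[{"translation":[0.0689,0.0698,0],"spin":27.7,"gripper":0},{"translation":[0.0689,0.0698,0],"spin":27.7,"gripper":0},{"translation":[0.0689,0.0698,0],"spin":27.7,"gripper":0},{"translation":[0.0689,0.0698,0],"spin":27.7,"gripper":0},{"translation":[0.0689,0.0698,0],"spin":27.7,"gripper":0}])

```text
time: 11.38
position: [557.5, -16.2, 164.3]
tool_rot: [0.0, 0.828, -0.561, -0.0]
force: [-0.2, 0.0, -0.8]
grip_width: 0.129
finger_force: 38.9
```

>>> arm_command(series=[{"translation":[0.0935,0.0297,0],"spin":27.7,"gripper":0},{"translation":[0.0935,0.0297,0],"spin":27.7,"gripper":0},{"translation":[0.0935,0.0297,0],"spin":27.7,"gripper":0},{"translation":[0.0935,0.0297,0],"spin":27.7,"gripper":0},{"translation":[0.0935,0.0297,0],"spin":27.7,"gripper":0}])

```text
time: 11.8
position: [565.0, -113.5, 164.2]
tool_rot: [-0.0, -0.671, 0.742, 0.0]
force: [0.3, 0.4, -0.2]
grip_width: 0.124
finger_force: 64.1
```

>>> arm_command(series=[{"translation":[0,0,0],"spin":0,"gripper":0},{"translation":[0,0,0.02],"spin":0,"gripper":0},{"translation":[0,0,0.05],"spin":0,"gripper":0},{"translation":[0,0,0.07],"spin":0,"gripper":0},{"translation":[0,0,0.07],"spin":0,"gripper":0}])

```text
time: 12.22
position: [561.7, -112.0, 90.1]
tool_rot: [-0.003, -0.672, 0.74, 0.003]
force: [-0.4, 0.3, -1.5]
grip_width: 0.121
finger_force: 64.1
```

```bash
python3 - <<'E'
from tgt import *
plan(*cw(0,-49),23,-6,1)
E
```

```text
call 1 [0.0015, -0.003, 0.0671] spin 0.5 len 67.0
p [ 561.7 -112.    90.1] yaw 174.5 spin 0.5 j6 -0.18 ff 64.06188368797302 t 12.2167
```

>>> arm_command(series=[{"translation":[0.001,-0.002,0.01],"spin":0,"gripper":0},{"translation":[0.001,-0.002,0.02],"spin":0,"gripper":0},{"translation":[0.001,-0.002,0.028],"spin":0,"gripper":0},{"translation":[0.001,-0.002,0.036],"spin":0,"gripper":0},{"translation":[0.001,-0.002,0.042],"spin":0,"gripper":0}])

```text
time: 12.63
position: [566.9, -114.5, 52.0]
tool_rot: [0.0, -0.67, 0.742, -0.0]
force: [-0.5, -0.3, -1.6]
grip_width: 0.124
finger_force: 64.1
```

>>> arm_command(series=[{"translation":[0,0,0.003],"spin":0,"gripper":0},{"translation":[0,0,0.006],"spin":0,"gripper":0},{"translation":[0,0,0.009],"spin":0,"gripper":0},{"translation":[0,0,0.012],"spin":0,"gripper":0},{"translation":[0,0,0.014],"spin":0,"gripper":0}])

```text
time: 13.05
position: [566.9, -114.6, 38.4]
tool_rot: [0.0, -0.67, 0.742, -0.0]
force: [-0.9, 0.2, -0.3]
grip_width: 0.127
finger_force: 64.1
```

```bash
python3 - <<'E'
from tgt import *
plan(*cw(0,-49),23,-6,1)
E
```

```text
call 1 [-0.0006, 0.0031, 0.0154] spin 0.2 len 16.0
p [ 566.9 -114.6   38.4] yaw 174.2 spin 0.2 j6 -0.18 ff 64.06625390052795 t 13.05
```

>>> arm_command(series=[{"translation":[0,0.002,0.004],"spin":0,"gripper":0},{"translation":[0,0.002,0.008],"spin":0,"gripper":0},{"translation":[0,0.002,0.011],"spin":0,"gripper":0},{"translation":[0,0.002,0.013],"spin":0,"gripper":0},{"translation":[0,0.002,0.015],"spin":0,"gripper":0}])

```text
time: 13.47
position: [564.9, -114.4, 23.3]
tool_rot: [-0.0, -0.67, 0.742, 0.0]
force: [0.1, -0.7, -1.6]
grip_width: 0.125
finger_force: 64.1
```

>>> arm_command(series=[{"translation":[0,0,0],"spin":0,"gripper":0},{"translation":[0,0,0],"spin":0,"gripper":0.15},{"translation":[0,0,0],"spin":0,"gripper":0.3},{"translation":[0,0,0],"spin":0,"gripper":0.35},{"translation":[0,0,0],"spin":0,"gripper":0.35}])

```text
time: 13.88
position: [565.2, -114.4, 23.9]
tool_rot: [0.0, -0.67, 0.742, -0.0]
force: [0.3, -0.1, -0.1]
grip_width: 0.348
finger_force: 0.0
```

>>> arm_command(series=[{"translation":[0,0,0],"spin":0,"gripper":0.35},{"translation":[0,0,-0.03],"spin":0,"gripper":0.35},{"translation":[0,0,-0.07],"spin":0,"gripper":0.35},{"translation":[0,0,-0.11],"spin":0,"gripper":0.5},{"translation":[0,0,-0.14],"spin":0,"gripper":1}])

```text
time: 14.3
position: [565.7, -114.6, 167.1]
tool_rot: [0.001, -0.67, 0.742, -0.001]
force: [1.4, -1.3, 0.3]
grip_width: 0.62
finger_force: 0.0
```

```bash
python3 - <<'E'
from tgt import *
capture("wrist");c=snap("wrist","w8")
p,M=pose();a=np.degrees(np.arctan2(M[1,1],M[0,1]));print(a)
plan(374,327,165,0,4,-((a-180 if a>0 else a+180)*0+((-92-a+180)%360-180)))
E
```

```text
174.2208170262136
call 1 [-0.1049, 0.0595, 0.0006] spin -23.4 len 121.0
call 2 [-0.12, 0.0129, 0.0012] spin -23.4 len 121.0
call 3 [-0.1152, -0.0359, 0.0019] spin -23.4 len 121.0
call 4 [-0.0914, -0.0788, 0.0025] spin -23.4 len 121.0
p [ 568.7 -114.6  170.3] yaw 174.2 spin -93.8 j6 -0.18 ff 0.0 t 14.4
```

>>> arm_command(series=[{"translation":[-0.1049,0.0595,0],"spin":-23.4,"gripper":1},{"translation":[-0.1049,0.0595,0],"spin":-23.4,"gripper":1},{"translation":[-0.1049,0.0595,0],"spin":-23.4,"gripper":1},{"translation":[-0.1049,0.0595,0],"spin":-23.4,"gripper":1},{"translation":[-0.1049,0.0595,0],"spin":-23.4,"gripper":1}])

```text
time: 14.82
position: [515.5, -2.4, 163.4]
tool_rot: [0.0, 0.808, -0.589, -0.0]
force: [0.4, -0.0, 0.6]
grip_width: 1.002
finger_force: 0.0
```

>>> arm_command(series=[{"translation":[-0.12,0.0129,0],"spin":-23.4,"gripper":1},{"translation":[-0.12,0.0129,0],"spin":-23.4,"gripper":1},{"translation":[-0.12,0.0129,0],"spin":-23.4,"gripper":1},{"translation":[-0.12,0.0129,0],"spin":-23.4,"gripper":1},{"translation":[-0.12,0.0129,0],"spin":-23.4,"gripper":1}])

```text
time: 15.23
position: [467.6, 107.5, 163.4]
tool_rot: [0.0, 0.91, -0.414, -0.0]
force: [0.5, 0.2, 0.7]
grip_width: 0.998
finger_force: 0.0
```

>>> arm_command(series=[{"translation":[-0.1152,-0.0359,0],"spin":-23.4,"gripper":1},{"translation":[-0.1152,-0.0359,0],"spin":-23.4,"gripper":1},{"translation":[-0.1152,-0.0359,0],"spin":-23.4,"gripper":1},{"translation":[-0.1152,-0.0359,0],"spin":-23.4,"gripper":1},{"translation":[-0.1152,-0.0359,0],"spin":-23.4,"gripper":1}])

```text
time: 15.65
position: [419.7, 217.6, 163.3]
tool_rot: [0.0, 0.975, -0.222, -0.0]
force: [-0.3, -0.3, -1.1]
grip_width: 0.998
finger_force: 0.0
```

>>> arm_command(series=[{"translation":[-0.0914,-0.0788,0],"spin":-23.4,"gripper":1},{"translation":[-0.0914,-0.0788,0],"spin":-23.4,"gripper":1},{"translation":[-0.0914,-0.0788,0],"spin":-23.4,"gripper":1},{"translation":[-0.0914,-0.0788,0],"spin":-23.4,"gripper":1},{"translation":[-0.0914,-0.0788,0],"spin":-23.4,"gripper":1}])

```text
time: 16.07
position: [371.7, 327.8, 163.0]
tool_rot: [0.0, 1.0, -0.021, -0.0]
force: [-0.6, 0.3, -0.3]
grip_width: 1.001
finger_force: 0.0
```

>>> arm_command(series=[{"translation":[0,0,0.02],"spin":0,"gripper":1},{"translation":[0,0,0.04],"spin":0,"gripper":1},{"translation":[0,0,0.055],"spin":0,"gripper":1},{"translation":[0,0,0.055],"spin":0,"gripper":1},{"translation":[0,0,0.055],"spin":0,"gripper":1}])

```text
time: 16.48
position: [372.1, 325.7, 108.0]
tool_rot: [0.001, 1.0, -0.022, -0.0]
force: [-0.5, -0.3, -0.3]
grip_width: 0.999
finger_force: 0.0
```

```bash
python3 see.py w9 C
```

```text
(array([372.5, 328. ,  -4.8]), np.float64(0.945)) (array([372.3, 327.9,  -4.7]), np.float64(0.955))
call 1 [-0.0002, -0.0005, 0.0954] spin 2.3 len 95.0
p [372.4 327.3 109.4] yaw -92.4 spin 2.3 j6 0.48 ff 0.0 t 16.5833
```

>>> arm_command(series=[{"translation":[0,-0.001,0.04],"spin":2,"gripper":1},{"translation":[0,-0.001,0.075],"spin":2,"gripper":1},{"translation":[0,-0.001,0.094],"spin":2,"gripper":1},{"translation":[0,-0.001,0.094],"spin":2,"gripper":0.6},{"translation":[0,-0.001,0.094],"spin":2,"gripper":0}])

```text
time: 17.0
position: [371.8, 328.8, 15.0]
tool_rot: [0.0, 0.999, -0.037, 0.0]
force: [0.4, 0.3, 0.1]
grip_width: 0.749
finger_force: 0.0
```

>>> arm_command(series=[{"translation":[0,0,0],"spin":0,"gripper":0},{"translation":[0,0,0],"spin":0,"gripper":0},{"translation":[0,0,0],"spin":0,"gripper":0},{"translation":[0,0,0],"spin":0,"gripper":0},{"translation":[0,0,0],"spin":0,"gripper":0}])

```text
time: 17.42
position: [371.7, 329.5, 16.0]
tool_rot: [-0.001, 0.999, -0.037, 0.001]
force: [-0.9, -1.5, 6.0]
grip_width: 0.123
finger_force: 60.3
```

>>> arm_command(series=[{"translation":[0,0,0],"spin":0,"gripper":0},{"translation":[0,0,-0.03],"spin":0,"gripper":0},{"translation":[0,0,-0.07],"spin":0,"gripper":0},{"translation":[0,0,-0.11],"spin":0,"gripper":0},{"translation":[0,0,-0.15],"spin":0,"gripper":0}])

```text
time: 17.83
position: [370.7, 328.0, 166.3]
tool_rot: [0.0, 0.999, -0.037, -0.0]
force: [-0.1, 1.1, -1.7]
grip_width: 0.125
finger_force: 59.2
```

```bash
cat >> tgt.py <<'E'
def carry(k,n=3,z=165):
    p,M=pose();a=np.degrees(np.arctan2(M[1,1],M[0,1])); a=a-360 if a>90 else a
    plan(*cw(*SL[k]),z,0,n,a+180-A)
E
python3 -c "
from tgt import *
carry('C',4)"
```

```text
call 1 [0.0701, 0.107, 0.0004] spin 22.9 len 128.0
call 2 [0.1062, 0.0712, 0.0003] spin 22.9 len 128.0
call 3 [0.1256, 0.0242, 0.0003] spin 22.9 len 128.0
call 4 [0.1251, -0.0267, 0.0002] spin 22.9 len 128.0
p [370.7 328.  166.3] yaw -94.2 spin 91.8 j6 0.44 ff 59.22254920005798 t 17.8333
```

>>> arm_command(series=[{"translation":[0.0701,0.107,0],"spin":22.9,"gripper":0},{"translation":[0.0701,0.107,0],"spin":22.9,"gripper":0},{"translation":[0.0701,0.107,0],"spin":22.9,"gripper":0},{"translation":[0.0701,0.107,0],"spin":22.9,"gripper":0},{"translation":[0.0701,0.107,0],"spin":22.9,"gripper":0}])

```text
time: 18.25
position: [433.6, 214.7, 164.7]
tool_rot: [-0.0, 0.972, -0.237, -0.0]
force: [-0.4, 0.1, -0.7]
grip_width: 0.124
finger_force: 59.2
```

>>> arm_command(series=[{"translation":[0.1062,0.0712,0],"spin":22.9,"gripper":0},{"translation":[0.1062,0.0712,0],"spin":22.9,"gripper":0},{"translation":[0.1062,0.0712,0],"spin":22.9,"gripper":0},{"translation":[0.1062,0.0712,0],"spin":22.9,"gripper":0},{"translation":[0.1062,0.0712,0],"spin":22.9,"gripper":0}])

```text
time: 18.67
position: [495.6, 104.1, 164.2]
tool_rot: [0.0, 0.906, -0.424, -0.0]
force: [-0.6, 0.1, -1.0]
grip_width: 0.125
finger_force: 59.3
```

>>> arm_command(series=[{"translation":[0.1256,0.0242,0],"spin":22.9,"gripper":0},{"translation":[0.1256,0.0242,0],"spin":22.9,"gripper":0},{"translation":[0.1256,0.0242,0],"spin":22.9,"gripper":0},{"translation":[0.1256,0.0242,0],"spin":22.9,"gripper":0},{"translation":[0.1256,0.0242,0],"spin":22.9,"gripper":0}])

```text
time: 19.08
position: [557.7, -6.7, 163.9]
tool_rot: [0.0, 0.804, -0.594, -0.0]
force: [-0.3, 0.1, -1.2]
grip_width: 0.124
finger_force: 59.3
```

>>> arm_command(series=[{"translation":[0.1251,-0.0267,0],"spin":22.9,"gripper":0},{"translation":[0.1251,-0.0267,0],"spin":22.9,"gripper":0},{"translation":[0.1251,-0.0267,0],"spin":22.9,"gripper":0},{"translation":[0.1251,-0.0267,0],"spin":22.9,"gripper":0},{"translation":[0.1251,-0.0267,0],"spin":22.9,"gripper":0}])

```text
time: 19.5
position: [619.9, -117.9, 163.7]
tool_rot: [-0.0, -0.671, 0.742, 0.0]
force: [-0.8, 0.6, -1.9]
grip_width: 0.128
finger_force: 59.3
```

>>> arm_command(series=[{"translation":[0,0,0],"spin":0,"gripper":0},{"translation":[0,0,0.02],"spin":0,"gripper":0},{"translation":[0,0,0.05],"spin":0,"gripper":0},{"translation":[0,0,0.07],"spin":0,"gripper":0},{"translation":[0,0,0.07],"spin":0,"gripper":0}])

```text
time: 19.92
position: [615.5, -115.7, 90.1]
tool_rot: [-0.003, -0.672, 0.741, 0.004]
force: [-0.4, -0.4, -2.1]
grip_width: 0.124
finger_force: 59.3
```

>>> arm_command(series=[{"translation":[0,0,0],"spin":0,"gripper":0},{"translation":[0,0,0],"spin":0,"gripper":0}])

```text
time: 20.08
position: [620.6, -117.2, 96.4]
tool_rot: [0.001, -0.671, 0.741, -0.001]
force: [0.6, -0.3, -0.8]
grip_width: 0.122
finger_force: 59.3
```

```bash
python3 -c "
from tgt import *
plan(*cw(*SL['C']),23,-6,1)"
```

```text
call 1 [0.0024, 0.002, 0.0734] spin 0.4 len 73.0
p [ 620.6 -117.2   96.4] yaw 174.4 spin 0.4 j6 -0.17 ff 59.26532864570618 t 20.0833
```

>>> arm_command(series=[{"translation":[0.002,0.002,0.012],"spin":0.4,"gripper":0},{"translation":[0.002,0.002,0.025],"spin":0.4,"gripper":0},{"translation":[0.002,0.002,0.038],"spin":0.4,"gripper":0},{"translation":[0.002,0.002,0.046],"spin":0.4,"gripper":0},{"translation":[0.002,0.002,0.054],"spin":0.4,"gripper":0}])

```text
time: 20.5
position: [618.5, -120.0, 41.8]
tool_rot: [0.001, -0.668, 0.744, -0.001]
force: [0.1, -0.4, -0.4]
grip_width: 0.13
finger_force: 59.3
```

>>> arm_command(series=[{"translation":[0,0,0.005],"spin":0,"gripper":0},{"translation":[0,0,0.009],"spin":0,"gripper":0},{"translation":[0,0,0.012],"spin":0,"gripper":0},{"translation":[0,0,0.015],"spin":0,"gripper":0},{"translation":[0,0,0.016],"spin":0,"gripper":0}])

```text
time: 20.92
position: [617.4, -120.4, 24.4]
tool_rot: [-0.0, -0.668, 0.745, 0.0]
force: [-0.5, 0.2, -1.0]
grip_width: 0.127
finger_force: 59.3
```

>>> arm_command(series=[{"translation":[0,0,0],"spin":0,"gripper":0},{"translation":[0,0,0],"spin":0,"gripper":0.15},{"translation":[0,0,0],"spin":0,"gripper":0.3},{"translation":[0,0,0],"spin":0,"gripper":0.35},{"translation":[0,0,0],"spin":0,"gripper":0.35}])

```text
time: 21.33
position: [617.7, -120.4, 25.0]
tool_rot: [0.0, -0.668, 0.745, -0.0]
force: [0.8, -0.2, 0.4]
grip_width: 0.35
finger_force: 0.0
```

>>> arm_command(series=[{"translation":[0,0,0],"spin":0,"gripper":0.35},{"translation":[0,0,-0.03],"spin":0,"gripper":0.35},{"translation":[0,0,-0.07],"spin":0,"gripper":0.35},{"translation":[0,0,-0.11],"spin":0,"gripper":0.5},{"translation":[0,0,-0.14],"spin":0,"gripper":1}])

```text
time: 21.75
position: [618.3, -120.6, 168.3]
tool_rot: [0.001, -0.668, 0.744, -0.002]
force: [0.9, -0.1, -0.5]
grip_width: 0.619
finger_force: 0.0
```

```bash
cat >> tgt.py <<'E'
def fetch(x,y,yawb,n=4,z=165):
    p,M=pose();a=np.degrees(np.arctan2(M[1,1],M[0,1])); a=a-360 if a>90 else a
    t=(yawb-90+180)%180-180
    t=t if t<-40 else t-180
    plan(x,y,z,0,n,a-t)
E
python3 -c "
from tgt import *
capture('wrist');snap('wrist','w10');fetch(606,330,15.3)"
```

```text
call 1 [-0.1116, 0.0159, 0.0016] spin -27.9 len 113.0
call 2 [-0.1061, -0.0381, 0.0023] spin -27.9 len 113.0
call 3 [-0.076, -0.0833, 0.0029] spin -27.9 len 113.0
call 4 [-0.0282, -0.1091, 0.0033] spin -27.9 len 113.0
p [ 621.2 -120.7  172. ] yaw 173.8 spin -111.5 j6 -0.17 ff 0.0 t 21.85
```

>>> arm_command(series=[{"translation":[-0.1116,0.0159,0],"spin":-27.9,"gripper":1},{"translation":[-0.1116,0.0159,0],"spin":-27.9,"gripper":1},{"translation":[-0.1116,0.0159,0],"spin":-27.9,"gripper":1},{"translation":[-0.1116,0.0159,0],"spin":-27.9,"gripper":1},{"translation":[-0.1116,0.0159,0],"spin":-27.9,"gripper":1}])

```text
time: 22.27
position: [613.3, -5.9, 164.0]
tool_rot: [0.0, 0.829, -0.56, -0.0]
force: [0.0, 0.3, 0.0]
grip_width: 0.999
finger_force: 0.0
```

>>> arm_command(series=[{"translation":[-0.1061,-0.0381,0],"spin":-27.9,"gripper":1},{"translation":[-0.1061,-0.0381,0],"spin":-27.9,"gripper":1},{"translation":[-0.1061,-0.0381,0],"spin":-27.9,"gripper":1},{"translation":[-0.1061,-0.0381,0],"spin":-27.9,"gripper":1},{"translation":[-0.1061,-0.0381,0],"spin":-27.9,"gripper":1}])

```text
time: 22.68
position: [609.7, 105.8, 163.9]
tool_rot: [0.0, 0.938, -0.345, -0.0]
force: [0.2, 0.3, -0.4]
grip_width: 1.003
finger_force: 0.0
```

>>> arm_command(series=[{"translation":[-0.076,-0.0833,0],"spin":-27.9,"gripper":1},{"translation":[-0.076,-0.0833,0],"spin":-27.9,"gripper":1},{"translation":[-0.076,-0.0833,0],"spin":-27.9,"gripper":1},{"translation":[-0.076,-0.0833,0],"spin":-27.9,"gripper":1},{"translation":[-0.076,-0.0833,0],"spin":-27.9,"gripper":1}])

```text
time: 23.1
position: [606.1, 217.8, 163.8]
tool_rot: [0.0, 0.994, -0.11, -0.0]
force: [-0.6, -0.3, 1.0]
grip_width: 1.0
finger_force: 0.0
```

>>> arm_command(series=[{"translation":[-0.0282,-0.1091,0],"spin":-27.9,"gripper":1},{"translation":[-0.0282,-0.1091,0],"spin":-27.9,"gripper":1},{"translation":[-0.0282,-0.1091,0],"spin":-27.9,"gripper":1},{"translation":[-0.0282,-0.1091,0],"spin":-27.9,"gripper":1},{"translation":[-0.0282,-0.1091,0],"spin":-27.9,"gripper":1}])

```text
time: 23.52
position: [602.5, 329.8, 163.7]
tool_rot: [0.0, 0.991, 0.131, -0.001]
force: [1.0, -0.2, 0.1]
grip_width: 1.002
finger_force: 0.0
```

>>> arm_command(series=[{"translation":[0,0,0.02],"spin":0,"gripper":1},{"translation":[0,0,0.04],"spin":0,"gripper":1},{"translation":[0,0,0.055],"spin":0,"gripper":1},{"translation":[0,0,0.055],"spin":0,"gripper":1},{"translation":[0,0,0.055],"spin":0,"gripper":1}])

```text
time: 23.93
position: [602.6, 327.8, 109.0]
tool_rot: [0.001, 0.991, 0.13, -0.001]
force: [0.4, 0.1, 0.9]
grip_width: 0.998
finger_force: 0.0
```

```bash
python3 see.py w11 A
```

```text
(array([604.3, 331.3,  14.1]), np.float64(0.902)) (array([604.1, 331.2,  14.2]), np.float64(0.945))
call 1 [0.0009, -0.0016, 0.097] spin 0.9 len 97.0
p [603.5 329.4 111. ] yaw -74.9 spin 0.9 j6 1.1 ff 0.0 t 24.0333
```

>>> arm_command(series=[{"translation":[0.001,-0.001,0.04],"spin":1,"gripper":1},{"translation":[0.001,-0.001,0.075],"spin":1,"gripper":1},{"translation":[0.001,-0.001,0.095],"spin":1,"gripper":1},{"translation":[0.001,-0.001,0.095],"spin":1,"gripper":0.6},{"translation":[0.001,-0.001,0.095],"spin":1,"gripper":0}])

```text
time: 24.45
position: [603.6, 331.3, 15.0]
tool_rot: [0.0, 0.992, 0.124, 0.0]
force: [0.7, 0.6, 0.3]
grip_width: 0.744
finger_force: 0.0
```

>>> arm_command(series=[{"translation":[0,0,0],"spin":0,"gripper":0},{"translation":[0,0,0],"spin":0,"gripper":0},{"translation":[0,0,0],"spin":0,"gripper":0},{"translation":[0,0,0],"spin":0,"gripper":0},{"translation":[0,0,0],"spin":0,"gripper":0}])

```text
time: 24.87
position: [604.0, 332.2, 16.5]
tool_rot: [-0.001, 0.992, 0.125, 0.001]
force: [-0.6, -0.2, 3.5]
grip_width: 0.121
finger_force: 60.5
```

>>> arm_command(series=[{"translation":[0,0,0],"spin":0,"gripper":0},{"translation":[0,0,-0.03],"spin":0,"gripper":0},{"translation":[0,0,-0.07],"spin":0,"gripper":0},{"translation":[0,0,-0.11],"spin":0,"gripper":0},{"translation":[0,0,-0.15],"spin":0,"gripper":0}])

```text
time: 25.28
position: [602.4, 331.0, 165.4]
tool_rot: [0.0, 0.992, 0.125, -0.001]
force: [0.3, 0.5, -1.2]
grip_width: 0.125
finger_force: 59.6
```

```bash
python3 -c "
from tgt import *
print(cw(*SL['A']));carry('A',4)"
```

```text
[519.42319045 -10.51936165]
call 1 [-0.0412, 0.0776, 0.0002] spin 27.6 len 88.0
call 2 [-0.0006, 0.0879, 0.0002] spin 27.6 len 88.0
call 3 [0.0401, 0.0782, 0.0001] spin 27.6 len 88.0
call 4 [0.0718, 0.0507, 0.0] spin 27.6 len 88.0
p [602.4 331.  165.4] yaw -75.7 spin 110.3 j6 1.08 ff 59.59652066230774 t 25.2833
```

>>> arm_command(series=[{"translation":[-0.0412,0.0776,0],"spin":27.6,"gripper":0},{"translation":[-0.0412,0.0776,0],"spin":27.6,"gripper":0},{"translation":[-0.0412,0.0776,0],"spin":27.6,"gripper":0},{"translation":[-0.0412,0.0776,0],"spin":27.6,"gripper":0},{"translation":[-0.0412,0.0776,0],"spin":27.6,"gripper":0}])

```text
time: 25.7
position: [581.8, 245.0, 164.6]
tool_rot: [-0.0, 0.993, -0.117, -0.0]
force: [-0.0, 1.1, -0.9]
grip_width: 0.125
finger_force: 59.6
```

>>> arm_command(series=[{"translation":[-0.0006,0.0879,0],"spin":27.6,"gripper":0},{"translation":[-0.0006,0.0879,0],"spin":27.6,"gripper":0},{"translation":[-0.0006,0.0879,0],"spin":27.6,"gripper":0},{"translation":[-0.0006,0.0879,0],"spin":27.6,"gripper":0},{"translation":[-0.0006,0.0879,0],"spin":27.6,"gripper":0}])

```text
time: 26.12
position: [561.4, 160.2, 164.4]
tool_rot: [0.0, 0.937, -0.349, -0.0]
force: [-0.5, 0.5, -0.9]
grip_width: 0.126
finger_force: 59.6
```

>>> arm_command(series=[{"translation":[0.0401,0.0782,0],"spin":27.6,"gripper":0},{"translation":[0.0401,0.0782,0],"spin":27.6,"gripper":0},{"translation":[0.0401,0.0782,0],"spin":27.6,"gripper":0},{"translation":[0.0401,0.0782,0],"spin":27.6,"gripper":0},{"translation":[0.0401,0.0782,0],"spin":27.6,"gripper":0}])

```text
time: 26.53
position: [540.9, 75.2, 164.5]
tool_rot: [-0.0, 0.827, -0.562, -0.0]
force: [0.6, 0.5, -1.2]
grip_width: 0.126
finger_force: 59.6
```

>>> arm_command(series=[{"translation":[0.0718,0.0507,0],"spin":27.6,"gripper":0},{"translation":[0.0718,0.0507,0],"spin":27.6,"gripper":0},{"translation":[0.0718,0.0507,0],"spin":27.6,"gripper":0},{"translation":[0.0718,0.0507,0],"spin":27.6,"gripper":0},{"translation":[0.0718,0.0507,0],"spin":27.6,"gripper":0}])

```text
time: 26.95
position: [520.3, -10.1, 164.5]
tool_rot: [0.0, -0.67, 0.742, -0.0]
force: [-0.6, -0.3, -1.0]
grip_width: 0.127
finger_force: 59.6
```

>>> arm_command(series=[{"translation":[0,0,0],"spin":0,"gripper":0},{"translation":[0,0,0.02],"spin":0,"gripper":0},{"translation":[0,0,0.05],"spin":0,"gripper":0},{"translation":[0,0,0.07],"spin":0,"gripper":0},{"translation":[0,0,0.07],"spin":0,"gripper":0}])

```text
time: 27.37
position: [517.1, -9.8, 90.4]
tool_rot: [-0.004, -0.671, 0.742, 0.003]
force: [-1.6, 0.3, -1.1]
grip_width: 0.124
finger_force: 59.6
```

>>> arm_command(series=[{"translation":[0,0,0],"spin":0,"gripper":0},{"translation":[0,0,0],"spin":0,"gripper":0},{"translation":[0,0,0],"spin":0,"gripper":0}])

```text
time: 27.62
position: [521.5, -9.5, 96.2]
tool_rot: [0.001, -0.67, 0.743, -0.001]
force: [0.2, -0.8, -1.1]
grip_width: 0.127
finger_force: 59.6
```

```bash
python3 -c "
from tgt import *
plan(*cw(*SL['A']),24,-6,1)"
```

```text
call 1 [0.0013, 0.0022, 0.0722] spin 0.1 len 72.0
p [521.5  -9.5  96.2] yaw 174.1 spin 0.1 j6 -0.4 ff 59.62486267089844 t 27.6167
```

>>> arm_command(series=[{"translation":[0.001,0.002,0.012],"spin":0,"gripper":0},{"translation":[0.001,0.002,0.025],"spin":0,"gripper":0},{"translation":[0.001,0.002,0.038],"spin":0,"gripper":0},{"translation":[0.001,0.002,0.046],"spin":0,"gripper":0},{"translation":[0.001,0.002,0.054],"spin":0,"gripper":0}])

```text
time: 28.03
position: [518.8, -10.7, 41.1]
tool_rot: [0.001, -0.669, 0.743, -0.001]
force: [0.0, 0.0, -0.2]
grip_width: 0.13
finger_force: 59.6
```

>>> arm_command(series=[{"translation":[0,0,0.005],"spin":0,"gripper":0},{"translation":[0,0,0.009],"spin":0,"gripper":0},{"translation":[0,0,0.012],"spin":0,"gripper":0},{"translation":[0,0,0.015],"spin":0,"gripper":0},{"translation":[0,0,0.016],"spin":0,"gripper":0}])

```text
time: 28.45
position: [518.0, -10.9, 24.4]
tool_rot: [-0.0, -0.669, 0.743, 0.0]
force: [-0.6, -1.1, -0.7]
grip_width: 0.121
finger_force: 59.6
```

>>> arm_command(series=[{"translation":[0,0,0],"spin":0,"gripper":0},{"translation":[0,0,0],"spin":0,"gripper":0.15},{"translation":[0,0,0],"spin":0,"gripper":0.3},{"translation":[0,0,0],"spin":0,"gripper":0.35},{"translation":[0,0,0],"spin":0,"gripper":0.35}])

```text
time: 28.87
position: [518.2, -10.8, 24.9]
tool_rot: [0.0, -0.669, 0.743, -0.0]
force: [0.6, 0.1, 0.6]
grip_width: 0.351
finger_force: 0.0
```

>>> arm_command(series=[{"translation":[0,0,0],"spin":0,"gripper":0.35},{"translation":[0,0,-0.03],"spin":0,"gripper":0.35},{"translation":[0,0,-0.07],"spin":0,"gripper":0.35},{"translation":[0,0,-0.11],"spin":0,"gripper":0.5},{"translation":[0,0,-0.14],"spin":0,"gripper":1}])

```text
time: 29.28
position: [518.7, -10.9, 167.9]
tool_rot: [0.001, -0.669, 0.743, -0.001]
force: [0.5, -0.1, -0.7]
grip_width: 0.62
finger_force: 0.0
```

```bash
python3 -c "
from tgt import *
capture('wrist');snap('wrist','w12');fetch(498,320,8.5)"
```

```text
call 1 [-0.0815, 0.0145, 0.0015] spin -26.1 len 83.0
call 2 [-0.0796, -0.0229, 0.002] spin -26.1 len 83.0
call 3 [-0.0613, -0.0556, 0.0024] spin -26.1 len 83.0
call 4 [-0.0306, -0.0769, 0.0025] spin -26.1 len 83.0
p [521.6 -10.3 170.7] yaw 174.0 spin -104.5 j6 -0.4 ff 0.0 t 29.3833
```

>>> arm_command(series=[{"translation":[-0.0815,0.0145,0],"spin":-26.1,"gripper":1},{"translation":[-0.0815,0.0145,0],"spin":-26.1,"gripper":1},{"translation":[-0.0815,0.0145,0],"spin":-26.1,"gripper":1},{"translation":[-0.0815,0.0145,0],"spin":-26.1,"gripper":1},{"translation":[-0.0815,0.0145,0],"spin":-26.1,"gripper":1}])

```text
time: 29.8
position: [511.6, 72.4, 163.9]
tool_rot: [0.0, 0.82, -0.572, -0.0]
force: [-0.3, -0.4, -0.3]
grip_width: 1.001
finger_force: 0.0
```

>>> arm_command(series=[{"translation":[-0.0796,-0.0229,0],"spin":-26.1,"gripper":1},{"translation":[-0.0796,-0.0229,0],"spin":-26.1,"gripper":1},{"translation":[-0.0796,-0.0229,0],"spin":-26.1,"gripper":1},{"translation":[-0.0796,-0.0229,0],"spin":-26.1,"gripper":1},{"translation":[-0.0796,-0.0229,0],"spin":-26.1,"gripper":1}])

```text
time: 30.22
position: [506.0, 154.5, 163.9]
tool_rot: [0.0, 0.928, -0.373, -0.0]
force: [-0.7, 0.1, -1.5]
grip_width: 0.999
finger_force: 0.0
```

>>> arm_command(series=[{"translation":[-0.0613,-0.0556,0],"spin":-26.1,"gripper":1},{"translation":[-0.0613,-0.0556,0],"spin":-26.1,"gripper":1},{"translation":[-0.0613,-0.0556,0],"spin":-26.1,"gripper":1},{"translation":[-0.0613,-0.0556,0],"spin":-26.1,"gripper":1},{"translation":[-0.0613,-0.0556,0],"spin":-26.1,"gripper":1}])

```text
time: 30.63
position: [500.4, 236.8, 164.0]
tool_rot: [0.0, 0.988, -0.155, -0.0]
force: [0.7, -0.3, 0.4]
grip_width: 1.001
finger_force: 0.0
```

>>> arm_command(series=[{"translation":[-0.0306,-0.0769,0],"spin":-26.1,"gripper":1},{"translation":[-0.0306,-0.0769,0],"spin":-26.1,"gripper":1},{"translation":[-0.0306,-0.0769,0],"spin":-26.1,"gripper":1},{"translation":[-0.0306,-0.0769,0],"spin":-26.1,"gripper":1},{"translation":[-0.0306,-0.0769,0],"spin":-26.1,"gripper":1}])

```text
time: 31.05
position: [494.9, 319.1, 164.0]
tool_rot: [0.0, 0.997, 0.071, -0.0]
force: [-0.2, -0.2, -0.4]
grip_width: 0.994
finger_force: 0.0
```

>>> arm_command(series=[{"translation":[0,0,0.02],"spin":0,"gripper":1},{"translation":[0,0,0.04],"spin":0,"gripper":1},{"translation":[0,0,0.055],"spin":0,"gripper":1},{"translation":[0,0,0.055],"spin":0,"gripper":1},{"translation":[0,0,0.055],"spin":0,"gripper":1}])

```text
time: 31.47
position: [495.0, 318.2, 109.1]
tool_rot: [0.001, 0.998, 0.071, -0.001]
force: [-1.1, -0.4, 0.3]
grip_width: 0.998
finger_force: 0.0
```

```bash
python3 see.py w13 B
```

```text
(array([497.4, 321.3,   6.4]), np.float64(0.862)) (array([497.1, 321.1,   6.6]), np.float64(0.94))
call 1 [0.0013, -0.0014, 0.0968] spin 1.6 len 97.0
p [495.8 319.4 110.7] yaw -81.8 spin 1.6 j6 0.87 ff 0.0 t 31.5667
```

>>> arm_command(series=[{"translation":[0.001,-0.001,0.04],"spin":1.5,"gripper":1},{"translation":[0.001,-0.001,0.075],"spin":1.5,"gripper":1},{"translation":[0.001,-0.001,0.095],"spin":1.5,"gripper":1},{"translation":[0.001,-0.001,0.095],"spin":1.5,"gripper":0.6},{"translation":[0.001,-0.001,0.095],"spin":1.5,"gripper":0}])

```text
time: 31.98
position: [496.3, 320.7, 15.0]
tool_rot: [0.0, 0.998, 0.06, 0.0]
force: [0.7, 0.3, 0.7]
grip_width: 0.747
finger_force: 0.0
```

>>> arm_command(series=[{"translation":[0,0,0],"spin":0,"gripper":0},{"translation":[0,0,0],"spin":0,"gripper":0},{"translation":[0,0,0],"spin":0,"gripper":0},{"translation":[0,0,0],"spin":0,"gripper":0},{"translation":[0,0,0],"spin":0,"gripper":0}])

```text
time: 32.4
position: [496.5, 321.4, 16.3]
tool_rot: [-0.001, 0.998, 0.06, 0.001]
force: [-1.3, 0.2, 5.1]
grip_width: 0.125
finger_force: 60.8
```

>>> arm_command(series=[{"translation":[0,0,0],"spin":0,"gripper":0},{"translation":[0,0,-0.03],"spin":0,"gripper":0},{"translation":[0,0,-0.07],"spin":0,"gripper":0},{"translation":[0,0,-0.11],"spin":0,"gripper":0},{"translation":[0,0,-0.15],"spin":0,"gripper":0}])

```text
time: 32.82
position: [495.2, 320.0, 165.9]
tool_rot: [0.0, 0.998, 0.06, -0.001]
force: [0.8, 0.7, -2.2]
grip_width: 0.126
finger_force: 59.7
```

```bash
python3 -c "
from tgt import *
print(cw(*SL['B']));carry('B',4)"
```

```text
[574.1218947  -16.26842713]
call 1 [0.0096, 0.0858, 0.0003] spin 25.7 len 86.0
call 2 [0.0459, 0.0732, 0.0002] spin 25.7 len 86.0
call 3 [0.0731, 0.046, 0.0002] spin 25.7 len 86.0
call 4 [0.0858, 0.0098, 0.0001] spin 25.7 len 86.0
p [495.2 320.  165.9] yaw -83.2 spin 102.8 j6 0.84 ff 59.74053382873535 t 32.8167
```

>>> arm_command(series=[{"translation":[0.0096,0.0858,0],"spin":25.7,"gripper":0},{"translation":[0.0096,0.0858,0],"spin":25.7,"gripper":0},{"translation":[0.0096,0.0858,0],"spin":25.7,"gripper":0},{"translation":[0.0096,0.0858,0],"spin":25.7,"gripper":0},{"translation":[0.0096,0.0858,0],"spin":25.7,"gripper":0}])

```text
time: 33.23
position: [515.3, 235.4, 164.6]
tool_rot: [-0.0, 0.986, -0.165, -0.0]
force: [0.1, -0.2, -2.2]
grip_width: 0.125
finger_force: 59.8
```

>>> arm_command(series=[{"translation":[0.0459,0.0732,0],"spin":25.7,"gripper":0},{"translation":[0.0459,0.0732,0],"spin":25.7,"gripper":0},{"translation":[0.0459,0.0732,0],"spin":25.7,"gripper":0},{"translation":[0.0459,0.0732,0],"spin":25.7,"gripper":0},{"translation":[0.0459,0.0732,0],"spin":25.7,"gripper":0}])

```text
time: 33.65
position: [535.2, 151.9, 164.3]
tool_rot: [0.0, 0.925, -0.379, -0.0]
force: [0.2, -0.1, -1.4]
grip_width: 0.123
finger_force: 59.8
```

>>> arm_command(series=[{"translation":[0.0731,0.046,0],"spin":25.7,"gripper":0},{"translation":[0.0731,0.046,0],"spin":25.7,"gripper":0},{"translation":[0.0731,0.046,0],"spin":25.7,"gripper":0},{"translation":[0.0731,0.046,0],"spin":25.7,"gripper":0},{"translation":[0.0731,0.046,0],"spin":25.7,"gripper":0}])

```text
time: 34.07
position: [555.1, 68.2, 164.3]
tool_rot: [0.0, 0.818, -0.575, -0.0]
force: [0.3, 0.3, -1.5]
grip_width: 0.124
finger_force: 59.8
```

>>> arm_command(series=[{"translation":[0.0858,0.0098,0],"spin":25.7,"gripper":0},{"translation":[0.0858,0.0098,0],"spin":25.7,"gripper":0},{"translation":[0.0858,0.0098,0],"spin":25.7,"gripper":0},{"translation":[0.0858,0.0098,0],"spin":25.7,"gripper":0},{"translation":[0.0858,0.0098,0],"spin":25.7,"gripper":0}])

```text
time: 34.48
position: [575.0, -15.6, 164.2]
tool_rot: [-0.0, -0.671, 0.742, 0.0]
force: [0.1, 0.2, -1.6]
grip_width: 0.128
finger_force: 59.8
```

>>> arm_command(series=[{"translation":[0,0,0],"spin":0,"gripper":0},{"translation":[0,0,0.02],"spin":0,"gripper":0},{"translation":[0,0,0.05],"spin":0,"gripper":0},{"translation":[0,0,0.07],"spin":0,"gripper":0},{"translation":[0,0,0.07],"spin":0,"gripper":0}])

```text
time: 34.9
position: [571.5, -15.1, 90.1]
tool_rot: [-0.004, -0.671, 0.741, 0.003]
force: [-0.4, -1.1, -1.0]
grip_width: 0.124
finger_force: 59.8
```

>>> arm_command(series=[{"translation":[0,0,0],"spin":0,"gripper":0},{"translation":[0,0,0],"spin":0,"gripper":0},{"translation":[0,0,0],"spin":0,"gripper":0}])

```text
time: 35.15
position: [576.3, -15.1, 96.4]
tool_rot: [0.002, -0.67, 0.742, -0.001]
force: [-0.3, -0.7, -0.5]
grip_width: 0.125
finger_force: 59.8
```

```bash
python3 -c "
from tgt import *
plan(*cw(*SL['B']),24,-6,1)"
```

```text
call 1 [0.0014, 0.0023, 0.0724] spin 0.2 len 72.0
p [576.3 -15.1  96.4] yaw 174.2 spin 0.2 j6 -0.36 ff 59.78480100631714 t 35.15
```

>>> arm_command(series=[{"translation":[0.001,0.001,0.012],"spin":0,"gripper":0},{"translation":[0.001,0.001,0.025],"spin":0,"gripper":0},{"translation":[0.001,0.001,0.038],"spin":0,"gripper":0},{"translation":[0.001,0.001,0.046],"spin":0,"gripper":0},{"translation":[0.001,0.001,0.054],"spin":0,"gripper":0}])

```text
time: 35.57
position: [574.7, -16.4, 41.2]
tool_rot: [0.001, -0.67, 0.743, -0.001]
force: [-0.7, -0.7, -1.3]
grip_width: 0.125
finger_force: 59.8
```

>>> arm_command(series=[{"translation":[0,0,0.005],"spin":0,"gripper":0},{"translation":[0,0,0.009],"spin":0,"gripper":0},{"translation":[0,0,0.012],"spin":0,"gripper":0},{"translation":[0,0,0.015],"spin":0,"gripper":0},{"translation":[0,0,0.016],"spin":0,"gripper":0}])

```text
time: 35.98
position: [573.9, -16.6, 24.4]
tool_rot: [-0.0, -0.67, 0.743, 0.0]
force: [0.4, -0.3, -1.0]
grip_width: 0.127
finger_force: 59.8
```

>>> arm_command(series=[{"translation":[0,0,0],"spin":0,"gripper":0},{"translation":[0,0,0],"spin":0,"gripper":0.15},{"translation":[0,0,0],"spin":0,"gripper":0.3},{"translation":[0,0,0],"spin":0,"gripper":0.35},{"translation":[0,0,0],"spin":0,"gripper":0.35}])

```text
time: 36.4
position: [574.1, -16.6, 24.9]
tool_rot: [0.0, -0.67, 0.743, -0.0]
force: [-0.4, -0.3, 0.5]
grip_width: 0.35
finger_force: 0.0
```

>>> arm_command(series=[{"translation":[0,0,0],"spin":0,"gripper":0.35},{"translation":[0,0,-0.03],"spin":0,"gripper":0.35},{"translation":[0,0,-0.07],"spin":0,"gripper":0.35},{"translation":[0,0,-0.11],"spin":0,"gripper":0.5},{"translation":[0,0,-0.14],"spin":0,"gripper":1}])

```text
time: 36.82
position: [574.7, -16.6, 168.1]
tool_rot: [0.001, -0.67, 0.743, -0.001]
force: [1.5, 0.1, 0.6]
grip_width: 0.62
finger_force: 0.0
```

```bash
python3 -c "
from tgt import *
capture('wrist');snap('wrist','w14');fetch(422,176,179.5)"
```

```text
call 1 [-0.0438, 0.0436, 0.0011] spin -23.8 len 62.0
call 2 [-0.0577, 0.0222, 0.0015] spin -23.8 len 62.0
call 3 [-0.0617, -0.003, 0.0018] spin -23.8 len 62.0
call 4 [-0.0552, -0.0277, 0.0021] spin -23.8 len 62.0
p [577.6 -16.2 171.3] yaw 174.1 spin -95.4 j6 -0.36 ff 0.0 t 36.9167
```

>>> arm_command(series=[{"translation":[-0.0438,0.0436,0],"spin":-23.8,"gripper":1},{"translation":[-0.0438,0.0436,0],"spin":-23.8,"gripper":1},{"translation":[-0.0438,0.0436,0],"spin":-23.8,"gripper":1},{"translation":[-0.0438,0.0436,0],"spin":-23.8,"gripper":1},{"translation":[-0.0438,0.0436,0],"spin":-23.8,"gripper":1}])

```text
time: 37.33
position: [534.5, 31.8, 164.2]
tool_rot: [0.0, 0.809, -0.588, -0.0]
force: [0.2, -0.9, 0.3]
grip_width: 1.001
finger_force: 0.0
```

>>> arm_command(series=[{"translation":[-0.0577,0.0222,0],"spin":-23.8,"gripper":1},{"translation":[-0.0577,0.0222,0],"spin":-23.8,"gripper":1},{"translation":[-0.0577,0.0222,0],"spin":-23.8,"gripper":1},{"translation":[-0.0577,0.0222,0],"spin":-23.8,"gripper":1},{"translation":[-0.0577,0.0222,0],"spin":-23.8,"gripper":1}])

```text
time: 37.75
position: [495.9, 79.7, 164.2]
tool_rot: [0.0, 0.912, -0.41, -0.0]
force: [-0.1, -0.0, 0.5]
grip_width: 1.001
finger_force: 0.0
```

>>> arm_command(series=[{"translation":[-0.0617,-0.003,0],"spin":-23.8,"gripper":1},{"translation":[-0.0617,-0.003,0],"spin":-23.8,"gripper":1},{"translation":[-0.0617,-0.003,0],"spin":-23.8,"gripper":1},{"translation":[-0.0617,-0.003,0],"spin":-23.8,"gripper":1},{"translation":[-0.0617,-0.003,0],"spin":-23.8,"gripper":1}])

```text
time: 38.17
position: [457.3, 127.7, 164.3]
tool_rot: [0.0, 0.977, -0.213, -0.0]
force: [0.6, -0.1, 0.4]
grip_width: 1.004
finger_force: 0.0
```

>>> arm_command(series=[{"translation":[-0.0552,-0.0277,0],"spin":-23.8,"gripper":1},{"translation":[-0.0552,-0.0277,0],"spin":-23.8,"gripper":1},{"translation":[-0.0552,-0.0277,0],"spin":-23.8,"gripper":1},{"translation":[-0.0552,-0.0277,0],"spin":-23.8,"gripper":1},{"translation":[-0.0552,-0.0277,0],"spin":-23.8,"gripper":1}])

```text
time: 38.58
position: [418.7, 175.8, 164.4]
tool_rot: [0.0, 1.0, -0.008, -0.0]
force: [0.3, -0.3, -0.3]
grip_width: 0.999
finger_force: 0.0
```

>>> arm_command(series=[{"translation":[0,0,0.02],"spin":0,"gripper":1},{"translation":[0,0,0.04],"spin":0,"gripper":1},{"translation":[0,0,0.055],"spin":0,"gripper":1},{"translation":[0,0,0.055],"spin":0,"gripper":1},{"translation":[0,0,0.055],"spin":0,"gripper":1}])

```text
time: 39.0
position: [418.8, 175.2, 109.1]
tool_rot: [0.001, 1.0, -0.008, -0.001]
force: [0.4, 0.3, -0.1]
grip_width: 0.999
finger_force: 0.0
```

```bash
python3 see.py w15 F
```

```text
(array([421.6, 177.5, 180.7]), np.float64(0.963)) (array([421.5, 177.6, 180.7]), np.float64(0.923))
call 1 [0.0019, -0.0013, 0.0964] spin -1.5 len 96.0
p [419.5 176.1 110.4] yaw -90.8 spin -1.5 j6 0.8 ff 0.0 t 39.1
```

>>> arm_command(series=[{"translation":[0.002,-0.001,0.04],"spin":-1.5,"gripper":1},{"translation":[0.002,-0.001,0.075],"spin":-1.5,"gripper":1},{"translation":[0.002,-0.001,0.095],"spin":-1.5,"gripper":1},{"translation":[0.002,-0.001,0.095],"spin":-1.5,"gripper":0.6},{"translation":[0.002,-0.001,0.095],"spin":-1.5,"gripper":0}])

```text
time: 39.52
position: [421.2, 177.0, 14.9]
tool_rot: [0.0, 1.0, 0.007, -0.0]
force: [-0.9, -0.2, -0.1]
grip_width: 0.746
finger_force: 0.0
```

>>> arm_command(series=[{"translation":[0,0,0],"spin":0,"gripper":0},{"translation":[0,0,0],"spin":0,"gripper":0},{"translation":[0,0,0],"spin":0,"gripper":0},{"translation":[0,0,0],"spin":0,"gripper":0},{"translation":[0,0,0],"spin":0,"gripper":0}])

```text
time: 39.93
position: [421.5, 177.5, 16.0]
tool_rot: [-0.001, 1.0, 0.007, 0.001]
force: [-1.7, 0.3, 7.5]
grip_width: 0.127
finger_force: 59.8
```

>>> arm_command(series=[{"translation":[0,0,0],"spin":0,"gripper":0},{"translation":[0,0,-0.03],"spin":0,"gripper":0},{"translation":[0,0,-0.07],"spin":0,"gripper":0},{"translation":[0,0,-0.11],"spin":0,"gripper":0},{"translation":[0,0,-0.15],"spin":0,"gripper":0}])

```text
time: 40.35
position: [420.1, 176.3, 166.6]
tool_rot: [0.0, 1.0, 0.007, -0.0]
force: [0.5, 1.7, -2.0]
grip_width: 0.129
finger_force: 58.8
```

```bash
python3 -c "
from tgt import *
print(cw(*SL['F']));carry('F',4)"
```

```text
[628.82059895 -22.01749261]
call 1 [0.0515, 0.0503, 0.0004] spin 24.2 len 72.0
call 2 [0.0676, 0.0247, 0.0004] spin 24.2 len 72.0
call 3 [0.0718, -0.0051, 0.0004] spin 24.2 len 72.0
call 4 [0.0634, -0.0341, 0.0004] spin 24.2 len 72.0
p [420.1 176.3 166.6] yaw -89.3 spin 96.7 j6 0.83 ff 58.793787360191345 t 40.35
```

>>> arm_command(series=[{"translation":[0.0515,0.0503,0],"spin":24.2,"gripper":0},{"translation":[0.0515,0.0503,0],"spin":24.2,"gripper":0},{"translation":[0.0515,0.0503,0],"spin":24.2,"gripper":0},{"translation":[0.0515,0.0503,0],"spin":24.2,"gripper":0},{"translation":[0.0515,0.0503,0],"spin":24.2,"gripper":0}])

```text
time: 40.77
position: [472.7, 126.5, 164.7]
tool_rot: [-0.0, 0.979, -0.204, -0.0]
force: [-0.2, 0.0, -0.8]
grip_width: 0.126
finger_force: 58.9
```

>>> arm_command(series=[{"translation":[0.0676,0.0247,0],"spin":24.2,"gripper":0},{"translation":[0.0676,0.0247,0],"spin":24.2,"gripper":0},{"translation":[0.0676,0.0247,0],"spin":24.2,"gripper":0},{"translation":[0.0676,0.0247,0],"spin":24.2,"gripper":0},{"translation":[0.0676,0.0247,0],"spin":24.2,"gripper":0}])

```text
time: 41.18
position: [524.9, 77.3, 164.3]
tool_rot: [0.0, 0.915, -0.404, -0.0]
force: [-0.6, -0.1, -1.0]
grip_width: 0.124
finger_force: 58.9
```

>>> arm_command(series=[{"translation":[0.0718,-0.0051,0],"spin":24.2,"gripper":0},{"translation":[0.0718,-0.0051,0],"spin":24.2,"gripper":0},{"translation":[0.0718,-0.0051,0],"spin":24.2,"gripper":0},{"translation":[0.0718,-0.0051,0],"spin":24.2,"gripper":0},{"translation":[0.0718,-0.0051,0],"spin":24.2,"gripper":0}])

```text
time: 41.6
position: [577.0, 28.0, 164.3]
tool_rot: [0.0, 0.81, -0.586, -0.0]
force: [-0.2, -0.8, -1.7]
grip_width: 0.125
finger_force: 58.9
```

>>> arm_command(series=[{"translation":[0.0634,-0.0341,0],"spin":24.2,"gripper":0},{"translation":[0.0634,-0.0341,0],"spin":24.2,"gripper":0},{"translation":[0.0634,-0.0341,0],"spin":24.2,"gripper":0},{"translation":[0.0634,-0.0341,0],"spin":24.2,"gripper":0},{"translation":[0.0634,-0.0341,0],"spin":24.2,"gripper":0}])

```text
time: 42.02
position: [629.1, -21.5, 164.3]
tool_rot: [-0.0, -0.67, 0.743, 0.0]
force: [-0.3, 0.2, -1.6]
grip_width: 0.129
finger_force: 59.0
```

>>> arm_command(series=[{"translation":[0,0,0],"spin":0,"gripper":0},{"translation":[0,0,0.02],"spin":0,"gripper":0},{"translation":[0,0,0.05],"spin":0,"gripper":0},{"translation":[0,0,0.07],"spin":0,"gripper":0},{"translation":[0,0,0.07],"spin":0,"gripper":0}])

```text
time: 42.43
position: [625.6, -21.3, 90.0]
tool_rot: [-0.004, -0.67, 0.743, 0.003]
force: [-1.2, -0.3, -3.0]
grip_width: 0.127
finger_force: 59.0
```

>>> arm_command(series=[{"translation":[0,0,0],"spin":0,"gripper":0},{"translation":[0,0,0],"spin":0,"gripper":0},{"translation":[0,0,0],"spin":0,"gripper":0}])

```text
time: 42.68
position: [630.7, -21.2, 96.7]
tool_rot: [0.002, -0.669, 0.743, -0.001]
force: [0.0, -0.0, -1.7]
grip_width: 0.127
finger_force: 59.0
```

```bash
python3 -c "
from tgt import *
plan(*cw(*SL['F']),24,-6,1)"
```

```text
call 1 [0.001, 0.0021, 0.0727] spin 0.0 len 73.0
p [630.7 -21.2  96.7] yaw 174.0 spin 0.0 j6 -0.33 ff 58.97832691669464 t 42.6833
```

>>> arm_command(series=[{"translation":[0.001,0.001,0.012],"spin":0,"gripper":0},{"translation":[0.001,0.001,0.025],"spin":0,"gripper":0},{"translation":[0.001,0.001,0.038],"spin":0,"gripper":0},{"translation":[0.001,0.001,0.046],"spin":0,"gripper":0},{"translation":[0.001,0.001,0.054],"spin":0,"gripper":0}])

```text
time: 43.1
position: [629.1, -22.4, 41.3]
tool_rot: [0.001, -0.669, 0.743, -0.001]
force: [-0.2, 0.5, -1.2]
grip_width: 0.127
finger_force: 59.0
```

>>> arm_command(series=[{"translation":[0,0,0.005],"spin":0,"gripper":0},{"translation":[0,0,0.009],"spin":0,"gripper":0},{"translation":[0,0,0.012],"spin":0,"gripper":0},{"translation":[0,0,0.015],"spin":0,"gripper":0},{"translation":[0,0,0.016],"spin":0,"gripper":0}])

```text
time: 43.52
position: [628.3, -22.5, 24.4]
tool_rot: [-0.0, -0.669, 0.743, 0.0]
force: [-0.6, 0.4, -1.8]
grip_width: 0.125
finger_force: 59.0
```

>>> arm_command(series=[{"translation":[0,0,0],"spin":0,"gripper":0},{"translation":[0,0,0],"spin":0,"gripper":0.15},{"translation":[0,0,0],"spin":0,"gripper":0.3},{"translation":[0,0,0],"spin":0,"gripper":0.35},{"translation":[0,0,0],"spin":0,"gripper":0.35}])

```text
time: 43.93
position: [628.6, -22.5, 25.0]
tool_rot: [0.0, -0.669, 0.743, -0.0]
force: [1.1, -0.2, -0.3]
grip_width: 0.353
finger_force: 0.0
```

>>> arm_command(series=[{"translation":[0,0,0],"spin":0,"gripper":0.35},{"translation":[0,0,-0.03],"spin":0,"gripper":0.35},{"translation":[0,0,-0.07],"spin":0,"gripper":0.35},{"translation":[0,0,-0.11],"spin":0,"gripper":0.5},{"translation":[0,0,-0.15],"spin":0,"gripper":1}])

```text
time: 44.35
position: [627.9, -22.6, 176.2]
tool_rot: [-0.0, -0.669, 0.743, 0.0]
force: [1.0, 0.6, 0.4]
grip_width: 0.62
finger_force: 0.0
```

>>> arm_command(series=[{"translation":[-0.02,0.04,-0.02],"spin":0,"gripper":1},{"translation":[-0.02,0.06,-0.06],"spin":0,"gripper":1},{"translation":[-0.02,0.06,-0.08],"spin":0,"gripper":1},{"translation":[-0.02,0.06,-0.08],"spin":0,"gripper":1},{"translation":[-0.02,0.06,-0.08],"spin":0,"gripper":1}])

```text
time: 44.77
position: [571.2, 4.1, 257.3]
tool_rot: [0.003, -0.669, 0.743, -0.001]
force: [-0.0, -1.2, -1.4]
grip_width: 0.999
finger_force: 0.0
```

>>> arm_command(series=[{"translation":[0,0,0],"spin":0,"gripper":1},{"translation":[0,0,0],"spin":0,"gripper":1},{"translation":[0,0,0],"spin":0,"gripper":1}])

```text
time: 45.02
position: [570.4, 3.5, 252.8]
tool_rot: [-0.001, -0.669, 0.744, 0.001]
force: [0.3, 0.5, -0.0]
grip_width: 1.001
finger_force: 0.0
```

```bash
python3 -c "
from tgt import *
snap('wrist','w16'); print(pose()[0])"
```

```text
[570.45220317   3.43673192 252.94755971]
```

View pics/w16_v.png

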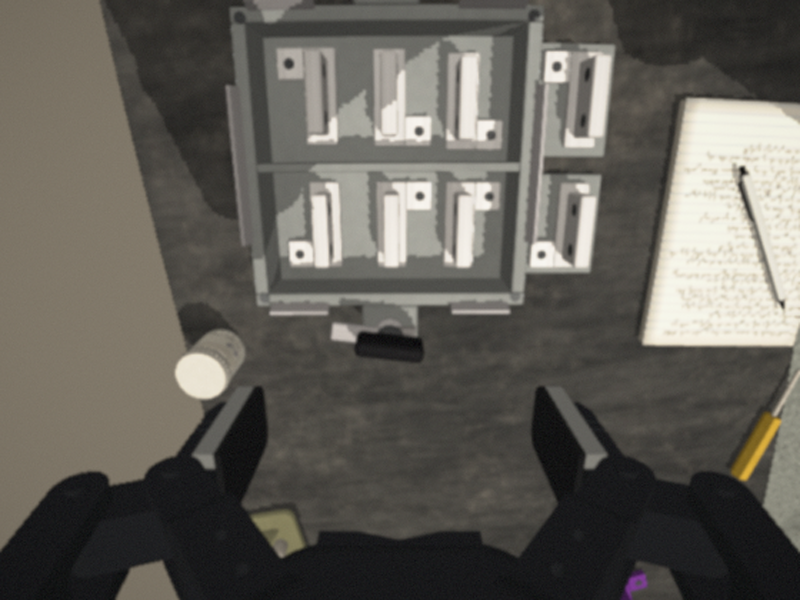

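All six brackets lie flat in the right bays; each foot orientation matches its bay's sample by a half turn. This view also gives rim corners at (232,8), (543,8), (523,303) and (258,303), and the left key at (357–423, 346). I'll refine the case pose from those and then go to the cover.

```bash
python3 - <<'E'
from tgt import *
from scipy.optimize import least_squares
c=load("w16");S=800/560
px=np.array([(232,8),(543,8),(523,303),(258,303)])/S
loc=np.array([(105,-105,50),(-105,-105,50),(-105,105,50),(105,105,50)],float)
W=lambda p,l:np.c_[p[0]+np.cos(p[2])*l[:,0]-np.sin(p[2])*l[:,1],p[1]+np.sin(p[2])*l[:,0]+np.cos(p[2])*l[:,1],l[:,2]]
r=least_squares(lambda p:(proj(c,W(p,loc))-px).ravel(),[569,-65,-.1]);print(r.x[:2],np.degrees(r.x[2]),r.fun.round(1))
k=back(c,[(357,343),(423,347)],95,S);print(k.round(1),k.mean(0),"exp",W(r.x,np.array([[0,126,95.]])))
fetch(467,-391,200,10+90+90,4,200)
E
```

```text
[569.908464   -63.70963984] -5.9079660459876875 [-1.8 -1.2  2.3 -1.7  0.3  2.  -0.9  2.5]
[[604.4  50.2  95. ]
 [558.7  58.1  95. ]] [581.59413101  54.16962567  95.        ] exp [[582.87774897  61.62111316  95.        ]]Traceback (most recent call last):
  File "<stdin>", line 9, in <module>
TypeError: fetch() takes from 3 to 5 positional arguments but 6 were given
```

```bash
sed -i 's/^C=np.*/C=np.array([569.7,-64.2]);A=-5.9/' tgt.py; python3 - <<'E'
from tgt import *
plan(460,-391,220,0,4,-106)
E
```

```text
call 1 [0.101, 0.017, 0.0084] spin -26.5 len 103.0
call 2 [0.0828, 0.0603, 0.0085] spin -26.5 len 103.0
call 3 [0.0472, 0.0909, 0.0085] spin -26.5 len 103.0
call 4 [0.0016, 0.1024, 0.0085] spin -26.5 len 103.0
p [570.5   3.4 252.9] yaw 173.9 spin -106 j6 -0.4 ff 0.0 t 45.0667
```

>>> arm_command(series=[{"translation":[0.101,0.017,0.008],"spin":-26.5,"gripper":1},{"translation":[0.101,0.017,0.008],"spin":-26.5,"gripper":1},{"translation":[0.101,0.017,0.008],"spin":-26.5,"gripper":1},{"translation":[0.101,0.017,0.008],"spin":-26.5,"gripper":1},{"translation":[0.101,0.017,0.008],"spin":-26.5,"gripper":1}])

```text
time: 45.48
position: [542.6, -96.4, 245.5]
tool_rot: [0.001, 0.821, -0.571, -0.001]
force: [0.4, -0.2, 0.9]
grip_width: 1.0
finger_force: 0.0
```

>>> arm_command(series=[{"translation":[0.0828,0.0603,0.008],"spin":-26.5,"gripper":1},{"translation":[0.0828,0.0603,0.008],"spin":-26.5,"gripper":1},{"translation":[0.0828,0.0603,0.008],"spin":-26.5,"gripper":1},{"translation":[0.0828,0.0603,0.008],"spin":-26.5,"gripper":1},{"translation":[0.0828,0.0603,0.008],"spin":-26.5,"gripper":1}])

```text
time: 45.9
position: [515.4, -194.5, 237.7]
tool_rot: [0.0, 0.93, -0.368, -0.001]
force: [0.2, -0.5, -0.6]
grip_width: 0.998
finger_force: 0.0
```

>>> arm_command(series=[{"translation":[0.0472,0.0909,0.008],"spin":-26.5,"gripper":1},{"translation":[0.0472,0.0909,0.008],"spin":-26.5,"gripper":1},{"translation":[0.0472,0.0909,0.008],"spin":-26.5,"gripper":1},{"translation":[0.0472,0.0909,0.008],"spin":-26.5,"gripper":1},{"translation":[0.0472,0.0909,0.008],"spin":-26.5,"gripper":1}])

```text
time: 46.32
position: [488.2, -292.6, 229.8]
tool_rot: [-0.0, 0.989, -0.146, -0.001]
force: [0.5, -0.3, 0.2]
grip_width: 0.998
finger_force: 0.0
```

>>> arm_command(series=[{"translation":[0.0016,0.1024,0.008],"spin":-26.5,"gripper":1},{"translation":[0.0016,0.1024,0.008],"spin":-26.5,"gripper":1},{"translation":[0.0016,0.1024,0.008],"spin":-26.5,"gripper":1},{"translation":[0.0016,0.1024,0.008],"spin":-26.5,"gripper":1},{"translation":[0.0016,0.1024,0.008],"spin":-26.5,"gripper":1}])

```text
time: 46.73
position: [460.8, -390.9, 221.9]
tool_rot: [-0.0, 0.996, 0.085, -0.0]
force: [0.6, 0.7, 0.0]
grip_width: 1.0
finger_force: 0.0
```

>>> arm_command(series=[{"translation":[0,0,0],"spin":0,"gripper":1},{"translation":[0,0,0],"spin":0,"gripper":1},{"translation":[0,0,0],"spin":0,"gripper":1},{"translation":[0,0,0],"spin":0,"gripper":1}])

```text
time: 47.07
position: [461.0, -389.9, 222.8]
tool_rot: [0.0, 0.996, 0.087, 0.0]
force: [0.0, 0.1, 0.1]
grip_width: 0.997
finger_force: 0.0
```

```bash
python3 -c "
from tgt import *
snap('wrist','w17'); print(pose()[0],get_obs()['joints'])"
```

```text
[ 460.9079215  -390.1184527   222.85531354] [-4.34591850e-01  3.54473503e-01 -5.98925745e-02 -2.55759052e-05
 -1.15595547e+00  2.17887047e+00]
```

View pics/w17_v.png

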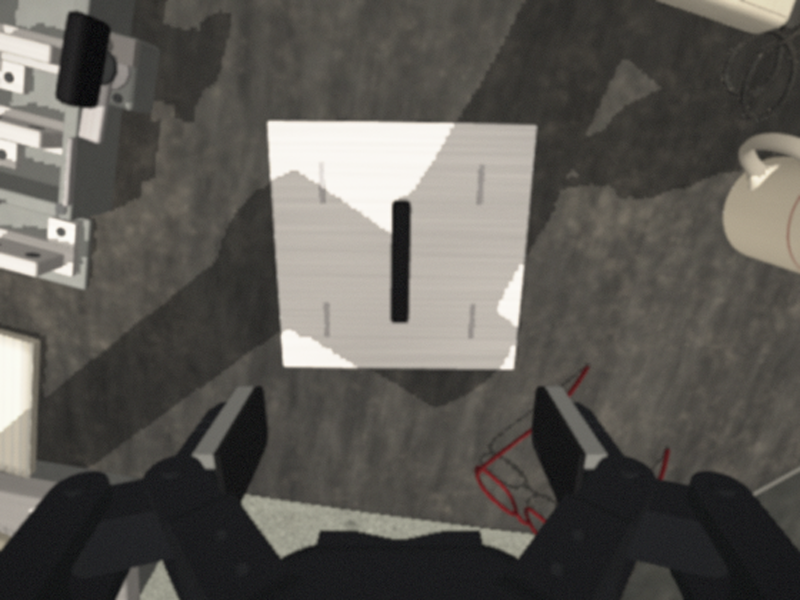

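The cover corners are at (268,121), (536,124), (514,369) and (284,367), and the handle runs from (401,201) to (400,321).

```bash
python3 - <<'E'
from tgt import *
from scipy.optimize import least_squares
c=load("w17");S=800/560
px=np.array([(268,121),(536,124),(514,369),(284,367)])/S
loc=np.array([(99,99,6),(99,-99,6),(-99,-99,6),(-99,99,6)],float)
W=lambda p,l:np.c_[p[0]+np.cos(p[2])*l[:,0]-np.sin(p[2])*l[:,1],p[1]+np.sin(p[2])*l[:,0]+np.cos(p[2])*l[:,1],l[:,2]]
r=least_squares(lambda p:(proj(c,W(p,loc))-px).ravel(),[467,-391,.17]);print(r.x[:2],np.degrees(r.x[2]),r.fun.round(1))
h=back(c,[(401,201),(400,321)],42,S);print(h.round(1),h.mean(0),np.degrees(np.arctan2(*(h[0]-h[1])[[1,0]])))
plan(r.x[0],r.x[1],90,np.degrees(r.x[2])+90,1)
E
```

```text
[ 461.36949519 -391.00410399] 9.382109960754208 [-1.1 -0.1  1.   0.   0.3  0.2 -0.3  0.1]
[[ 506.4 -383.2   42. ]
 [ 419.8 -397.8   42. ]] [ 463.11882963 -390.54009495   42.        ] 9.58286179071579
call 1 [0.0002, 0.0009, 0.1329] spin 0.6 len 133.0
p [ 460.9 -390.1  222.9] yaw -80.1 spin 0.6 j6 2.18 ff 0.0 t 47.1167
```

>>> arm_command(series=[{"translation":[0.068,-0.154,-0.053],"spin":0,"gripper":1},{"translation":[0.068,-0.154,-0.053],"spin":0,"gripper":1},{"translation":[0.068,-0.154,-0.053],"spin":0,"gripper":1},{"translation":[0.068,-0.154,-0.053],"spin":0,"gripper":1},{"translation":[0.068,-0.154,-0.053],"spin":0,"gripper":1}])

```text
time: 47.53
position: [502.6, -223.5, 278.4]
tool_rot: [0.001, 0.996, 0.089, 0.003]
force: [-0.1, -0.4, 0.6]
grip_width: 0.999
finger_force: 0.0
```

>>> arm_command(series=[{"translation":[0.068,-0.154,-0.053],"spin":16,"gripper":1},{"translation":[0.068,-0.154,-0.053],"spin":16,"gripper":1},{"translation":[0.068,-0.154,-0.053],"spin":16,"gripper":1},{"translation":[0.068,-0.154,-0.053],"spin":16,"gripper":1},{"translation":[0.068,-0.154,-0.053],"spin":16,"gripper":1}])

```text
time: 47.95
position: [542.4, -60.3, 330.6]
tool_rot: [-0.0, 0.999, -0.051, 0.002]
force: [-0.4, -1.0, 1.6]
grip_width: 1.003
finger_force: 0.0
```

>>> arm_command(series=[{"translation":[0,0,0],"spin":0,"gripper":1},{"translation":[0,0,0],"spin":0,"gripper":1},{"translation":[0,0,0],"spin":0,"gripper":1},{"translation":[0,0,0],"spin":0,"gripper":1},{"translation":[0,0,0],"spin":0,"gripper":1}])

```text
time: 48.37
position: [540.7, -65.1, 328.0]
tool_rot: [0.0, 0.999, -0.054, -0.001]
force: [-0.5, -0.6, -0.6]
grip_width: 1.0
finger_force: 0.0
```

```bash
python3 -c "
from tgt import *
snap('wrist','w18'); c=load('w18')
l=[(x,y) for x,y in((105,105),(105,-105),(-105,-105),(-105,105))]
print((proj(c,[(*cw(*q),50) for q in l])).round())
plan(462,-391,120,99.5,2,None)"
```

```text
[[188.  58.]
 [364.  57.]
 [353. 222.]
 [201. 223.]]
call 1 [-0.0216, 0.1662, 0.1041] spin -7.8 len 197.0
call 2 [-0.044, 0.1617, 0.1042] spin -7.8 len 197.0
p [540.8 -65.1 328.2] yaw -96.2 spin -15.7 j6 1.29 ff 0.0 t 48.4167
```

```bash
python3 -c "
import cv2
a=cv2.imread('pics/w18.png')[40:240,165:390]
cv2.imwrite('pics/w18c.png',cv2.resize(a,None,fx=3,fy=3,interpolation=cv2.INTER_CUBIC))"
```

```text
(no output)
```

View pics/w18c.png

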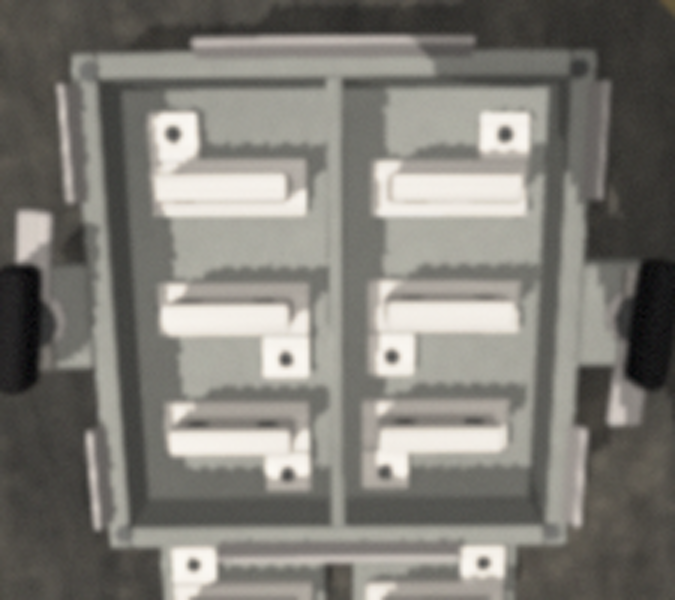

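The rim corners in the crop are at (73,55), (596,50), (565,545) and (112,547), with the keys at (18,328) and (652,325).

```bash
cat > sq.py <<'E'
from tgt import *
from scipy.optimize import least_squares
W=lambda p,l:np.c_[p[0]+np.cos(p[2])*l[:,0]-np.sin(p[2])*l[:,1],p[1]+np.sin(p[2])*l[:,0]+np.cos(p[2])*l[:,1],l[:,2]]
def sq(name,px,half,z,p0):
    """square pose from pixel corners: +x+y, +x-y, -x-y, -x+y"""
    c=load(name); loc=np.array([(half,half,z),(half,-half,z),(-half,-half,z),(-half,half,z)],float)
    r=least_squares(lambda p:(proj(c,W(p,loc))-np.array(px)).ravel(),p0)
    return r.x[:2].round(1),np.degrees(r.x[2]).round(2),r.fun.round(1)
E
python3 - <<'E'
from sq import *
px=(np.array([(73,55),(596,50),(565,545),(112,547)])+.5)/3-.5+[165,40]
print(sq("w18",px,105,50,[569,-64,-.1]))
k=(np.array([(20,330),(652,325)])+.5)/3-.5+[165,40]
q=back(load("w18"),k,90,1);print(q.round(1),q.mean(0).round(1))
E
```

```text
(array([570.4, -65. ]), np.float64(-5.72), array([-0.8, -0.5,  0.8, -0.1,  0.6,  0.3, -0.5,  0.6]))
[[ 583.4   57.2   90. ]
 [ 559.2 -187.4   90. ]] [571.3 -65.1  90. ]
```

>>> arm_command(series=[{"translation":[-0.0216,0.1662,0.104],"spin":-7.8,"gripper":1},{"translation":[-0.0216,0.1662,0.104],"spin":-7.8,"gripper":1},{"translation":[-0.0216,0.1662,0.104],"spin":-7.8,"gripper":1},{"translation":[-0.0216,0.1662,0.104],"spin":-7.8,"gripper":1},{"translation":[-0.0216,0.1662,0.104],"spin":-7.8,"gripper":1}])

```text
time: 48.83
position: [500.2, -229.5, 222.6]
tool_rot: [-0.0, 1.0, 0.014, -0.001]
force: [0.4, 0.1, -0.3]
grip_width: 0.997
finger_force: 0.0
```

>>> arm_command(series=[{"translation":[-0.044,0.1617,0.104],"spin":-7.8,"gripper":1},{"translation":[-0.044,0.1617,0.104],"spin":-7.8,"gripper":1},{"translation":[-0.044,0.1617,0.104],"spin":-7.8,"gripper":1},{"translation":[-0.044,0.1617,0.104],"spin":-7.8,"gripper":1},{"translation":[-0.044,0.1617,0.104],"spin":-7.8,"gripper":1}])

```text
time: 49.25
position: [461.0, -392.5, 118.4]
tool_rot: [-0.001, 0.997, 0.082, -0.001]
force: [-0.2, 0.4, -0.0]
grip_width: 1.002
finger_force: 0.0
```

>>> arm_command(series=[{"translation":[0,0,0],"spin":0,"gripper":1},{"translation":[0,0,0],"spin":0,"gripper":1},{"translation":[0,0,0],"spin":0,"gripper":1},{"translation":[0,0,0],"spin":0,"gripper":1}])

```text
time: 49.58
position: [463.7, -389.8, 121.6]
tool_rot: [0.001, 0.996, 0.084, 0.001]
force: [-0.2, 1.1, 1.5]
grip_width: 0.999
finger_force: 0.0
```

```bash
python3 -c "
from tgt import *
plan(461.5,-391,18,99.4,1)"
```

```text
call 1 [-0.0025, 0.0007, 0.1036] spin 0.2 len 104.0
p [ 463.7 -389.8  121.6] yaw -80.4 spin 0.2 j6 2.17 ff 0.0 t 49.5833
```

>>> arm_command(series=[{"translation":[-0.001,0.001,0.04],"spin":0.2,"gripper":1},{"translation":[-0.001,0.001,0.075],"spin":0.2,"gripper":1},{"translation":[-0.001,0.001,0.095],"spin":0.2,"gripper":1},{"translation":[-0.001,0.001,0.102],"spin":0.2,"gripper":1},{"translation":[-0.001,0.001,0.102],"spin":0.2,"gripper":0.6}])

```text
time: 50.0
position: [462.3, -390.0, 17.7]
tool_rot: [-0.001, 0.997, 0.082, -0.001]
force: [-0.1, 0.3, 0.6]
grip_width: 0.887
finger_force: 0.0
```

>>> arm_command(series=[{"translation":[0,0,0],"spin":0,"gripper":0},{"translation":[0,0,0],"spin":0,"gripper":0},{"translation":[0,0,0],"spin":0,"gripper":0},{"translation":[0,0,0],"spin":0,"gripper":0},{"translation":[0,0,0],"spin":0,"gripper":0}])

```text
time: 50.42
position: [462.9, -391.3, 19.9]
tool_rot: [0.0, 0.997, 0.082, 0.001]
force: [-3.6, 4.6, 16.2]
grip_width: 0.149
finger_force: 58.4
```

>>> arm_command(series=[{"translation":[0,0,0],"spin":0,"gripper":0},{"translation":[0,0,0],"spin":0,"gripper":0}])

```text
time: 50.58
position: [463.0, -391.5, 19.9]
tool_rot: [0.001, 0.997, 0.082, 0.001]
force: [-0.1, 1.7, 6.9]
grip_width: 0.15
finger_force: 60.9
```

>>> arm_command(series=[{"translation":[0,0,-0.02],"spin":0,"gripper":0},{"translation":[0,0,-0.05],"spin":0,"gripper":0},{"translation":[0,0,-0.09],"spin":0,"gripper":0},{"translation":[0,0,-0.13],"spin":0,"gripper":0},{"translation":[0,0,-0.15],"spin":0,"gripper":0}])

```text
time: 51.0
position: [463.6, -392.3, 173.3]
tool_rot: [0.002, 0.997, 0.082, 0.003]
force: [1.6, -1.0, -1.7]
grip_width: 0.148
finger_force: 59.8
```

>>> arm_command(series=[{"translation":[0,0,0],"spin":0,"gripper":0},{"translation":[0,0,0],"spin":0,"gripper":0},{"translation":[0,0,0],"spin":0,"gripper":0},{"translation":[0,0,0],"spin":0,"gripper":0}])

```text
time: 51.33
position: [460.9, -390.2, 165.8]
tool_rot: [-0.002, 0.997, 0.081, -0.002]
force: [0.3, -0.3, -3.2]
grip_width: 0.145
finger_force: 59.7
```

```bash
python3 -c "
from tgt import *
capture('wrist');snap('wrist','w19');c=load('w19')
p,M=pose();print(p,M[:,1])
a=np.radians(9.6);print((proj(c,[(p[0]+np.cos(a)*x-np.sin(a)*y,p[1]+np.sin(a)*x+np.cos(a)*y,p[2]-12) for x,y in((99,99),(99,-99),(-99,-99),(-99,99))])).round())
plan(570.4,-65,170,0,4,99.7-84.3+.0)
im=cv2.imread('pics/w19.png');g=im.min(axis=2);print(g[::30,::40])
"
```

```text
[ 461.36794159 -390.62167675  166.33151054] [ 0.16223852 -0.98674803 -0.00264245]
[[ 58.  63.]
 [502.  61.]
 [435. 401.]
 [126. 401.]]
call 1 [0.0401, -0.0759, -0.0008] spin 3.9 len 86.0
call 2 [0.0349, -0.0784, -0.0008] spin 3.9 len 86.0
call 3 [0.0296, -0.0806, -0.0008] spin 3.9 len 86.0
call 4 [0.0241, -0.0824, -0.0008] spin 3.9 len 86.0
p [ 461.4 -390.6  166.3] yaw -80.7 spin 15.4 j6 2.17 ff 59.68231022357941 t 51.4333
[[  0  35  31  29  38  47  44  47  43  28  25  29  32  32]
 [  0  71  27  27  46  50  45  43  45  34  27  32  28  30]
 [  3  49  30  50  44  45  47  30  29  27  32  27  34  30]
 [103  41 163 168 171 111 113 112 113 111 166 108 104  27]
 [ 88  42 166 170 169 109 112 112 115 114 173 113 110  28]
 [ 70  39 165 168 160 111 112 109 111 113  89 111  94  44]
 [124  44  50 172  89 113 114 115 111 112  88 111  47  43]
 [107  48  47 168 110 111 114  11 111 109 111 109  46  45]
 [ 52  45  29 170 114 113 113  11 111 114 112 111  51  49]
 [ 48  29  31 110 110 112  23  10  43 169 168 167  51  45]
 [ 28  27  24 109 111 111  11   9  12 169 171 171  52  41]
 [ 28  26  42 112  15  15   7   9   9  11  11 169  52  36]
 [ 49  50  43  12  40  17  13  14  14  21  35  13  39  39]
 [150 151  18  14  15  11  17  13  15   9  11  15  19  41]]
```

```bash
cat > edges.py <<'E'
from sq import *
def lines(name,thr=78):
    """top, left, right edge lines of the bright held cover -> two top corners, and edge points at row 250"""
    g=cv2.GaussianBlur(cv2.imread(f"pics/{name}.png").min(axis=2),(3,3),0).astype(float)
    sub=lambda v,i:i-1+(thr-v[i-1])/(v[i]-v[i-1])
    T=[];L=[];Rr=[]
    for x in range(120,440,8):
        v=g[:,x]; i=[k for k in range(5,150) if v[k]>thr and v[k-1]<=thr and v[k:k+25].min()>thr]
        if i:T.append((x,sub(v,i[0])))
    for y in range(110,240,6):
        v=g[y]; i=[k for k in range(30,250) if v[k]>thr and v[k-1]<=thr and v[k:k+25].min()>thr]
        if i:L.append((sub(v,i[0]),y))
        w=v[::-1]; i=[k for k in range(30,250) if w[k]>thr and w[k-1]<=thr and w[k:k+20].min()>thr]
        if i:Rr.append((559-sub(w,i[0]),y))
    und=lambda P:cv2.undistortPoints(np.array(P,float).reshape(-1,1,2),K(load(name)),load(name)["D"])[:,0]
    out=[]
    for P in(T,L,Rr):
        vx,vy,x,y=cv2.fitLine(und(P).astype(np.float32),cv2.DIST_HUBER,0,.001,.001).ravel(); out.append(np.cross([x,y,1],[x+vx,y+vy,1]))
    n=lambda h:h[:2]/h[2]
    print(len(T),len(L),len(Rr)); 
    return n(np.cross(out[0],out[1])),n(np.cross(out[0],out[2])),out
def ray(name,u,z):
    c=load(name);Rm=cv2.Rodrigues(c["rvec"])[0];C=-Rm.T@c["tvec"];d=Rm.T@np.r_[u,1];return C+d*(z-C[2])/d[2]
E
python3 - <<'E'
from edges import *
a,b,o=lines("w19")
for z in(130,138,146,152): 
    A1,B1=ray("w19",a,z),ray("w19",b,z);print(z,A1.round(1),B1.round(1),"width",np.linalg.norm(A1-B1).round(1),"yaw",np.degrees(np.arctan2(*(A1-B1)[[1,0]])).round(2)-90)
E
```

```text
40 22 22
130 [ 541.7 -262.9  130. ] [ 577.3 -483.4  130. ] width 223.3 yaw 9.180000000000007
138 [ 541.6 -268.1  138. ] [ 575.7 -478.7  138. ] width 213.3 yaw 9.180000000000007
146 [ 541.6 -273.3  146. ] [ 574.  -473.9  146. ] width 203.2 yaw 9.180000000000007
152 [ 541.5 -277.2  152. ] [ 572.8 -470.3  152. ] width 195.7 yaw 9.180000000000007
```

>>> arm_command(series=[{"translation":[0.0401,-0.0759,0],"spin":3.7,"gripper":0},{"translation":[0.0401,-0.0759,0],"spin":3.7,"gripper":0},{"translation":[0.0401,-0.0759,0],"spin":3.7,"gripper":0},{"translation":[0.0401,-0.0759,0],"spin":3.7,"gripper":0},{"translation":[0.0401,-0.0759,0],"spin":3.7,"gripper":0}])

```text
time: 51.85
position: [489.5, -309.4, 167.8]
tool_rot: [-0.0, 0.999, 0.05, -0.001]
force: [0.7, 0.7, -2.7]
grip_width: 0.147
finger_force: 59.9
```

>>> arm_command(series=[{"translation":[0.0349,-0.0784,0],"spin":3.7,"gripper":0},{"translation":[0.0349,-0.0784,0],"spin":3.7,"gripper":0},{"translation":[0.0349,-0.0784,0],"spin":3.7,"gripper":0},{"translation":[0.0349,-0.0784,0],"spin":3.7,"gripper":0},{"translation":[0.0349,-0.0784,0],"spin":3.7,"gripper":0}])

```text
time: 52.27
position: [516.3, -229.0, 168.2]
tool_rot: [0.0, 1.0, 0.017, -0.0]
force: [0.7, -0.4, -2.7]
grip_width: 0.152
finger_force: 60.1
```

>>> arm_command(series=[{"translation":[0.0296,-0.0806,0],"spin":3.7,"gripper":0},{"translation":[0.0296,-0.0806,0],"spin":3.7,"gripper":0},{"translation":[0.0296,-0.0806,0],"spin":3.7,"gripper":0},{"translation":[0.0296,-0.0806,0],"spin":3.7,"gripper":0},{"translation":[0.0296,-0.0806,0],"spin":3.7,"gripper":0}])

```text
time: 52.68
position: [543.0, -147.9, 168.3]
tool_rot: [0.0, 1.0, -0.016, -0.0]
force: [-0.7, -0.6, -3.1]
grip_width: 0.145
finger_force: 60.3
```

>>> arm_command(series=[{"translation":[0.0241,-0.0824,0],"spin":3.8,"gripper":0},{"translation":[0.0241,-0.0824,0],"spin":3.8,"gripper":0},{"translation":[0.0241,-0.0824,0],"spin":3.8,"gripper":0},{"translation":[0.0241,-0.0824,0],"spin":3.8,"gripper":0},{"translation":[0.0241,-0.0824,0],"spin":3.8,"gripper":0}])

```text
time: 53.1
position: [569.4, -66.5, 168.2]
tool_rot: [0.0, 0.999, -0.049, -0.001]
force: [-1.1, 0.1, -2.3]
grip_width: 0.154
finger_force: 60.4
```

>>> arm_command(series=[{"translation":[0,0,0.01],"spin":0,"gripper":0},{"translation":[0,0,0.02],"spin":0,"gripper":0},{"translation":[0,0,0.03],"spin":0,"gripper":0},{"translation":[0,0,0.03],"spin":0,"gripper":0},{"translation":[0,0,0.03],"spin":0,"gripper":0}])

```text
time: 53.52
position: [569.1, -65.8, 137.1]
tool_rot: [0.0, 0.999, -0.049, -0.001]
force: [-0.4, 0.5, -2.3]
grip_width: 0.146
finger_force: 60.3
```

>>> arm_command(series=[{"translation":[0,0,0],"spin":0,"gripper":0},{"translation":[0,0,0],"spin":0,"gripper":0},{"translation":[0,0,0],"spin":0,"gripper":0},{"translation":[0,0,0],"spin":0,"gripper":0},{"translation":[0,0,0],"spin":0,"gripper":0}])

```text
time: 53.93
position: [570.2, -64.9, 138.9]
tool_rot: [-0.0, 0.999, -0.048, 0.0]
force: [-0.3, 0.1, -1.8]
grip_width: 0.146
finger_force: 60.3
```

```bash
python3 - <<'E'
from edges import *
snap("wrist","w20"); p,M=pose(); zt=p[2]-15
try:
    a,b,o=lines("w20")
    for z in(zt-2,zt,zt+2):
        A1,B1=ray("w20",a,z),ray("w20",b,z); y=np.arctan2(*(A1-B1)[[1,0]])-np.pi/2; m=(A1+B1)/2
        print(z.round(1),"width",np.linalg.norm(A1-B1).round(1),"yaw",np.degrees(y).round(2),"centre",(m[:2]-99*np.array([np.cos(y),np.sin(y)])).round(1))
except Exception as e: print(e)
plan(572,-65.2,90,84.3,1)
E
```

```text
40 22 22
121.8 width 200.5 yaw -5.45 centre [569.1 -64.4]
123.8 width 198.0 yaw -5.45 centre [568.9 -64.3]
125.8 width 195.5 yaw -5.45 centre [568.7 -64.3]
call 1 [0.0019, 0.0001, 0.0488] spin 0.2 len 49.0
p [570.1 -65.  138.8] yaw -95.5 spin 0.2 j6 1.31 ff 60.299692153930664 t 53.9833
```

>>> arm_command(series=[{"translation":[0.0015,0.0007,0.015],"spin":0.2,"gripper":0},{"translation":[0.0015,0.0007,0.03],"spin":0.2,"gripper":0},{"translation":[0.0015,0.0007,0.042],"spin":0.2,"gripper":0},{"translation":[0.0015,0.0007,0.047],"spin":0.2,"gripper":0},{"translation":[0.0015,0.0007,0.05],"spin":0.2,"gripper":0}])

```text
time: 54.4
position: [571.1, -65.9, 87.8]
tool_rot: [0.0, 0.999, -0.05, -0.001]
force: [0.3, -0.6, -2.6]
grip_width: 0.149
finger_force: 60.3
```

>>> arm_command(series=[{"translation":[0,0,0.002],"spin":0,"gripper":0},{"translation":[0,0,0.004],"spin":0,"gripper":0},{"translation":[0,0,0.006],"spin":0,"gripper":0},{"translation":[0,0,0.008],"spin":0,"gripper":0},{"translation":[0,0,0.01],"spin":0,"gripper":0}])

```text
time: 54.82
position: [571.7, -65.9, 78.8]
tool_rot: [-0.0, 0.999, -0.05, 0.0]
force: [-0.2, 0.1, -2.5]
grip_width: 0.146
finger_force: 60.3
```

>>> arm_command(series=[{"translation":[0,0,0.002],"spin":0,"gripper":0},{"translation":[0,0,0.004],"spin":0,"gripper":0},{"translation":[0,0,0.005],"spin":0,"gripper":0},{"translation":[0,0,0.006],"spin":0,"gripper":0},{"translation":[0,0,0.006],"spin":0,"gripper":0}])

```text
time: 55.23
position: [571.3, -65.9, 72.3]
tool_rot: [0.0, 0.999, -0.05, -0.0]
force: [-0.2, 0.1, -3.4]
grip_width: 0.15
finger_force: 60.3
```

>>> arm_command(series=[{"translation":[0,0,0.001],"spin":0,"gripper":0},{"translation":[0,0,0.002],"spin":0,"gripper":0},{"translation":[0,0,0.002],"spin":0,"gripper":0},{"translation":[0,0,0.002],"spin":0,"gripper":0},{"translation":[0,0,0.002],"spin":0,"gripper":0.2}])

```text
time: 55.65
position: [571.8, -65.9, 70.9]
tool_rot: [0.0, 0.999, -0.05, 0.0]
force: [-0.1, -0.0, 0.7]
grip_width: 0.2
finger_force: 0.0
```

>>> arm_command(series=[{"translation":[0,0,0],"spin":0,"gripper":0.3},{"translation":[0,0,0],"spin":0,"gripper":0.45},{"translation":[0,0,0],"spin":0,"gripper":0.6},{"translation":[0,0,0],"spin":0,"gripper":0.6},{"translation":[0,0,0],"spin":0,"gripper":0.6}])

```text
time: 56.07
position: [571.5, -65.9, 70.7]
tool_rot: [-0.0, 0.999, -0.05, 0.0]
force: [-0.2, -0.7, 0.4]
grip_width: 0.6
finger_force: 0.0
```

>>> arm_command(series=[{"translation":[0,0,-0.02],"spin":0,"gripper":0.6},{"translation":[0,0,-0.05],"spin":0,"gripper":0.6},{"translation":[0,0,-0.09],"spin":0,"gripper":0.6},{"translation":[0,0,-0.13],"spin":0,"gripper":1},{"translation":[0,0,-0.17],"spin":0,"gripper":1}])

```text
time: 56.48
position: [570.9, -66.0, 242.4]
tool_rot: [0.0, 0.999, -0.05, -0.0]
force: [1.2, -0.2, -0.1]
grip_width: 0.858
finger_force: 0.0
```

>>> arm_command(series=[{"translation":[-0.03,0,-0.03],"spin":0,"gripper":1},{"translation":[-0.03,0,-0.06],"spin":0,"gripper":1},{"translation":[-0.03,0,-0.06],"spin":0,"gripper":1},{"translation":[-0.03,0,-0.06],"spin":0,"gripper":1},{"translation":[-0.03,0,-0.06],"spin":0,"gripper":1}])

```text
time: 56.9
position: [541.2, -62.8, 300.0]
tool_rot: [-0.0, 0.999, -0.05, -0.0]
force: [0.5, -0.6, 0.1]
grip_width: 0.998
finger_force: 0.0
```

>>> arm_command(series=[{"translation":[0,0,0],"spin":0,"gripper":1},{"translation":[0,0,0],"spin":0,"gripper":1},{"translation":[0,0,0],"spin":0,"gripper":1},{"translation":[0,0,0],"spin":0,"gripper":1}])

```text
time: 57.23
position: [541.5, -62.9, 299.6]
tool_rot: [0.0, 0.999, -0.05, -0.001]
force: [-0.2, -0.3, -0.1]
grip_width: 1.001
finger_force: 0.0
```

```bash
python3 - <<'E'
from sq import *
snap("wrist","w21"); c=load("w21"); print(pose()[0])
print(proj(c,[(570.4,-65,50)]).round())
a=cv2.imread('pics/w21.png')[10:250,140:420]
cv2.imwrite('pics/w21c.png',cv2.resize(a,(700,600),interpolation=cv2.INTER_CUBIC))
E
```

```text
[541.57544466 -62.92863879 299.79294125]
[[279. 148.]]
```

View pics/w21c.png

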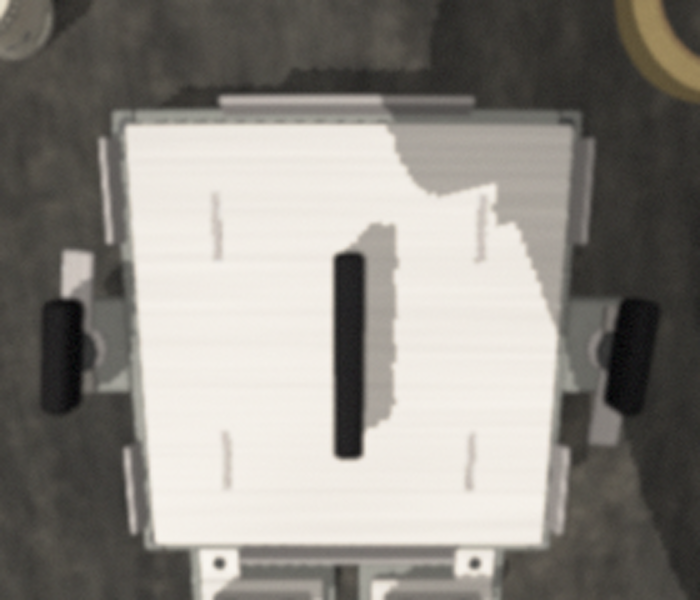

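The cover lies flat inside all the lips, and both fasteners are still open. Left key next.

```bash
sed -i 's/^C=np.*/C=np.array([570.4,-65.]);A=-5.7/' tgt.py; python3 -c "
from tgt import *
print(cw(0,126),cw(0,-126));plan(*cw(0,126),150,84.3,1)"
```

```text
[582.91428847  60.37700182] [ 557.88571153 -190.37700182]
call 1 [0.029, -0.1269, 0.1497] spin -0.0 len 198.0
p [541.6 -62.9 299.8] yaw -95.7 spin -0.0 j6 1.29 ff 0.0 t 57.2833
```

>>> arm_command(series=[{"translation":[0.029,-0.127,0.15],"spin":0,"gripper":1},{"translation":[0.029,-0.127,0.15],"spin":0,"gripper":1},{"translation":[0.029,-0.127,0.15],"spin":0,"gripper":1},{"translation":[0.029,-0.127,0.15],"spin":0,"gripper":1},{"translation":[0.029,-0.127,0.15],"spin":0,"gripper":1}])

```text
time: 57.7
position: [582.7, 62.0, 147.8]
tool_rot: [0.0, 0.999, -0.05, -0.001]
force: [0.4, -0.4, 0.3]
grip_width: 1.001
finger_force: 0.0
```

>>> arm_command(series=[{"translation":[0,0,0],"spin":0,"gripper":0.8},{"translation":[0,0,0],"spin":0,"gripper":0.6},{"translation":[0,0,0],"spin":0,"gripper":0.6},{"translation":[0,0,0],"spin":0,"gripper":0.6},{"translation":[0,0,0],"spin":0,"gripper":0.6}])

```text
time: 58.12
position: [583.7, 59.9, 152.2]
tool_rot: [-0.001, 0.999, -0.051, 0.001]
force: [0.6, 0.1, -0.5]
grip_width: 0.599
finger_force: 0.0
```

```bash
python3 -c "
from tgt import *
plan(*cw(0,126),74,84.3,1)
snap('wrist','w22');c=load('w22');P=proj(c,[(*cw(x,126+y),95) for x,y in((25,6.5),(25,-6.5),(-25,-6.5),(-25,6.5))]);print(P.round())
g=cv2.imread('pics/w22.png').max(axis=2);x0,y0=P.min(0).astype(int)-25;x1,y1=P.max(0).astype(int)+25
for y in range(y0,min(y1,420),10): print(y,x0,g[y,x0:x1:6])"
```

```text
call 1 [-0.0011, -0.0003, 0.0782] spin -0.1 len 78.0
p [583.7  59.9 152.2] yaw -95.8 spin -0.1 j6 1.09 ff 0.0 t 58.1167
[[269. 196.]
 [289. 196.]
 [289. 267.]
 [270. 267.]]
171 243 [ 76  83  91  83  85  85 140 142 144  49  66 113]
181 243 [ 75  80  83  78  84  93 141 140 140  82  78 118]
191 243 [ 70  75  80  83 112  86  16  17  83 112 109 119]
201 243 [ 68  77  79 111 150  54  21  26  38 112 107 118]
211 243 [ 76  67  77 110  95  21  24  25  70 112 108 159]
221 243 [ 77  65  79 151  90  19  23  24  60 112 116 169]
231 243 [ 74  79  85 198 184  25  26  25 125 167 154 171]
241 243 [ 69  70  64  78  62  41  35  29  80  78 100 172]
251 243 [ 66  74  69  71  34  43  34  45  78  83 102 174]
261 243 [ 67  67  67  64  61  38  32  64  76  79 102 171]
271 243 [ 64  65  68  67  70  69  67  65  73  72 177 170]
281 243 [ 67  70  69  68  67  67  57  61  70  79 185 156]
```

The key's dark pixels match the predicted place, so I'll descend, grip and turn.

>>> arm_command(series=[{"translation":[0,0,0.02],"spin":0,"gripper":0.6},{"translation":[0,0,0.045],"spin":0,"gripper":0.6},{"translation":[0,0,0.065],"spin":0,"gripper":0.6},{"translation":[0,0,0.077],"spin":0,"gripper":0.6},{"translation":[0,0,0.077],"spin":0,"gripper":0.4}])

```text
time: 58.58
position: [581.4, 59.5, 71.5]
tool_rot: [0.001, 0.999, -0.051, -0.002]
force: [0.3, -0.6, 0.7]
grip_width: 0.477
finger_force: 0.0
```

>>> arm_command(series=[{"translation":[0,0,0],"spin":0,"gripper":0.2},{"translation":[0,0,0],"spin":0,"gripper":0},{"translation":[0,0,0],"spin":0,"gripper":0},{"translation":[0,0,0],"spin":0,"gripper":0},{"translation":[0,0,0],"spin":0,"gripper":0}])

```text
time: 59.0
position: [584.2, 60.6, 75.2]
tool_rot: [-0.0, 0.999, -0.05, 0.001]
force: [0.5, -1.4, 4.5]
grip_width: 0.138
finger_force: 62.2
```

>>> arm_command(series=[{"translation":[0,0,0],"spin":2,"gripper":0},{"translation":[0,0,0],"spin":4,"gripper":0},{"translation":[0,0,0],"spin":8,"gripper":0},{"translation":[0,0,0],"spin":12,"gripper":0},{"translation":[0,0,0],"spin":16,"gripper":0}])

```text
time: 59.42
position: [584.1, 60.4, 75.1]
tool_rot: [-0.0, 0.982, -0.19, 0.001]
force: [-0.1, -1.7, 4.1]
grip_width: 0.136
finger_force: 62.2
```

>>> arm_command(series=[{"translation":[0,0,0],"spin":5,"gripper":0},{"translation":[0,0,0],"spin":10,"gripper":0},{"translation":[0,0,0],"spin":15,"gripper":0},{"translation":[0,0,0],"spin":20,"gripper":0},{"translation":[0,0,0],"spin":25,"gripper":0}])

```text
time: 59.83
position: [583.9, 60.1, 75.1]
tool_rot: [-0.0, 0.917, -0.398, 0.001]
force: [-0.2, -2.9, 5.8]
grip_width: 0.137
finger_force: 62.2
```

>>> arm_command(series=[{"translation":[0,0,0],"spin":5,"gripper":0},{"translation":[0,0,0],"spin":10,"gripper":0},{"translation":[0,0,0],"spin":15,"gripper":0},{"translation":[0,0,0],"spin":20,"gripper":0},{"translation":[0,0,0],"spin":25,"gripper":0}])

```text
time: 60.25
position: [583.7, 60.0, 74.7]
tool_rot: [-0.0, 0.809, -0.588, 0.001]
force: [-0.0, -3.9, 0.9]
grip_width: 0.14
finger_force: 61.7
```

>>> arm_command(series=[{"translation":[0,0,0],"spin":5,"gripper":0},{"translation":[0,0,0],"spin":10,"gripper":0},{"translation":[0,0,0],"spin":15,"gripper":0},{"translation":[0,0,0],"spin":19,"gripper":0},{"translation":[0,0,0],"spin":22,"gripper":0}])

```text
time: 60.67
position: [583.4, 60.0, 72.7]
tool_rot: [0.0, -0.682, 0.731, -0.0]
force: [3.4, -3.0, -7.1]
grip_width: 0.129
finger_force: 60.6
```

```bash
python3 -c "
from tgt import *
plan(*cw(0,126),74,174.3,1);print(get_obs()['torque'],get_obs()['force'])"
```

```text
call 1 [-0.0004, 0.0005, -0.0013] spin 1.8 len 1.0
p [583.4  60.   72.7] yaw 176.1 spin 1.8 j6 -0.45 ff 60.60107231140137 t 60.6667
[-1.09827264 -1.21627563  0.04800374] [ 3.36222809 -3.02238133 -7.09639057]
```

>>> arm_command(series=[{"translation":[0,0,0],"spin":1,"gripper":0},{"translation":[0,0,0],"spin":1,"gripper":0},{"translation":[0,0,0],"spin":1,"gripper":0.3},{"translation":[0,0,0],"spin":1,"gripper":0.5},{"translation":[0,0,0],"spin":1,"gripper":0.6}])

```text
time: 61.08
position: [583.2, 60.8, 73.9]
tool_rot: [0.0, -0.677, 0.736, -0.0]
force: [-0.2, -0.2, 1.0]
grip_width: 0.558
finger_force: 0.0
```

>>> arm_command(series=[{"translation":[0,0,0],"spin":0,"gripper":0.6},{"translation":[0,0,-0.03],"spin":0,"gripper":0.6},{"translation":[0,0,-0.07],"spin":0,"gripper":0.6},{"translation":[0,0,-0.11],"spin":0,"gripper":0.6},{"translation":[0,0,-0.13],"spin":0,"gripper":1}])

```text
time: 61.5
position: [585.2, 61.1, 209.4]
tool_rot: [0.004, -0.678, 0.735, -0.002]
force: [1.6, -0.0, 0.7]
grip_width: 0.726
finger_force: 0.0
```

>>> arm_command(series=[{"translation":[0,0,0],"spin":0,"gripper":1},{"translation":[0,0,0],"spin":0,"gripper":1},{"translation":[0,0,0],"spin":0,"gripper":1}])

```text
time: 61.75
position: [582.3, 60.6, 202.8]
tool_rot: [-0.001, -0.677, 0.736, 0.001]
force: [0.0, 0.1, -0.1]
grip_width: 1.0
finger_force: 0.0
```

```bash
python3 -c "
from tgt import *
snap('wrist','w23')
plan(*cw(0,-126),180,0,4,-90.5)"
```

```text
call 1 [0.063, 0.0008, 0.0056] spin -22.6 len 63.0
call 2 [0.0578, 0.025, 0.0056] spin -22.6 len 63.0
call 3 [0.0438, 0.0453, 0.0057] spin -22.6 len 63.0
call 4 [0.0229, 0.0587, 0.0057] spin -22.6 len 63.0
p [582.1  60.5 202.1] yaw 175.2 spin -90.5 j6 -0.46 ff 0.0 t 61.8
```

>>> arm_command(series=[{"translation":[0.063,0.0008,0.005],"spin":-22.3,"gripper":1},{"translation":[0.063,0.0008,0.005],"spin":-22.3,"gripper":1},{"translation":[0.063,0.0008,0.005],"spin":-22.3,"gripper":1},{"translation":[0.063,0.0008,0.005],"spin":-22.3,"gripper":1},{"translation":[0.063,0.0008,0.005],"spin":-22.3,"gripper":1}])

```text
time: 62.22
position: [576.6, -2.4, 197.2]
tool_rot: [0.001, 0.806, -0.592, -0.001]
force: [0.2, 0.0, 0.2]
grip_width: 0.999
finger_force: 0.0
```

>>> arm_command(series=[{"translation":[0.0578,0.025,0.005],"spin":-22.3,"gripper":1},{"translation":[0.0578,0.025,0.005],"spin":-22.3,"gripper":1},{"translation":[0.0578,0.025,0.005],"spin":-22.3,"gripper":1},{"translation":[0.0578,0.025,0.005],"spin":-22.3,"gripper":1},{"translation":[0.0578,0.025,0.005],"spin":-22.3,"gripper":1}])

```text
time: 62.63
position: [570.8, -64.3, 193.1]
tool_rot: [0.0, 0.905, -0.425, -0.0]
force: [-0.2, -0.2, 0.7]
grip_width: 1.002
finger_force: 0.0
```

>>> arm_command(series=[{"translation":[0.0438,0.0453,0.005],"spin":-22.3,"gripper":1},{"translation":[0.0438,0.0453,0.005],"spin":-22.3,"gripper":1},{"translation":[0.0438,0.0453,0.005],"spin":-22.3,"gripper":1},{"translation":[0.0438,0.0453,0.005],"spin":-22.3,"gripper":1},{"translation":[0.0438,0.0453,0.005],"spin":-22.3,"gripper":1}])

```text
time: 63.05
position: [564.3, -126.7, 188.5]
tool_rot: [-0.0, 0.97, -0.242, 0.0]
force: [0.6, -0.3, 0.2]
grip_width: 1.001
finger_force: 0.0
```

>>> arm_command(series=[{"translation":[0.0229,0.0587,0.03],"spin":-22.3,"gripper":0.6},{"translation":[0.0229,0.0587,0.03],"spin":-22.3,"gripper":0.6},{"translation":[0.0229,0.0587,0.03],"spin":-22.3,"gripper":0.6},{"translation":[0.0229,0.0587,0.03],"spin":-22.3,"gripper":0.6},{"translation":[0.0229,0.0587,0.03],"spin":-22.3,"gripper":0.6}])

```text
time: 63.47
position: [557.4, -189.3, 158.7]
tool_rot: [0.0, 0.999, -0.05, 0.0]
force: [0.1, 0.1, 0.8]
grip_width: 0.6
finger_force: 0.0
```

>>> arm_command(series=[{"translation":[0,0,0],"spin":0,"gripper":0.6},{"translation":[0,0,0],"spin":0,"gripper":0.6},{"translation":[0,0,0],"spin":0,"gripper":0.6},{"translation":[0,0,0],"spin":0,"gripper":0.6},{"translation":[0,0,0],"spin":0,"gripper":0.6}])

```text
time: 63.88
position: [557.0, -189.7, 158.8]
tool_rot: [-0.0, 0.999, -0.048, 0.0]
force: [0.6, 0.3, 0.2]
grip_width: 0.599
finger_force: 0.0
```

```bash
python3 -c "
from tgt import *
plan(*cw(0,-126),74,84.3,1)
snap('wrist','w24');c=load('w24');P=proj(c,[(*cw(x,-126+y),95) for x,y in((25,6.5),(25,-6.5),(-25,-6.5),(-25,6.5))]);print(P.round())
g=cv2.imread('pics/w24.png').max(axis=2);x0,y0=P.min(0).astype(int)-25;x1,y1=P.max(0).astype(int)+25
for y in range(y0,min(y1,420),10): print(y,x0,g[y,x0:x1:6])"
```

```text
call 1 [0.0009, 0.0006, 0.0848] spin 0.1 len 85.0
p [ 557.  -189.7  158.8] yaw -95.6 spin 0.1 j6 1.53 ff 0.0 t 63.8833
[[271. 191.]
 [291. 191.]
 [290. 260.]
 [271. 260.]]
165 245 [203 149  63  56  51  49  55  58  52  50  53  47]
175 245 [219 152  74  77  78  78  78  76  74  52  51  50]
185 245 [226 140 165 166 165  55  14  28 105 101  51  49]
195 245 [232 158 169 166 159  22  23  20 114 122  53  52]
205 245 [238 144 164 164 100  31  29  20 121  79  48  52]
215 245 [237 159 167 164  85  34  37  25  62  77  78  81]
225 245 [243 146 163 164 152  39  37  25 109  77  77  79]
235 245 [244 118  65  56  66  39  30  27  85  76  69  70]
245 245 [242 151  66  57  88  40  30  44  86  83  79  76]
255 245 [244 113  66  55 180  71  56  56  55  54  52  58]
265 245 [243 128 165  59  74  94 118  65  55  57  63  62]
275 245 [241 108 187  60  58  57  57  56  59  58  64  62]
```

>>> arm_command(series=[{"translation":[0.001,0.0005,0.02],"spin":0,"gripper":0.6},{"translation":[0.001,0.0005,0.045],"spin":0,"gripper":0.6},{"translation":[0.001,0.0005,0.07],"spin":0,"gripper":0.6},{"translation":[0.001,0.0005,0.084],"spin":0,"gripper":0.6},{"translation":[0.001,0.0005,0.084],"spin":0,"gripper":0.4}])

```text
time: 64.35
position: [555.2, -190.3, 71.0]
tool_rot: [-0.0, 0.999, -0.049, -0.004]
force: [-0.8, 0.1, 0.2]
grip_width: 0.477
finger_force: 0.0
```

>>> arm_command(series=[{"translation":[0,0,0],"spin":0,"gripper":0.2},{"translation":[0,0,0],"spin":0,"gripper":0},{"translation":[0,0,0],"spin":0,"gripper":0},{"translation":[0,0,0],"spin":0,"gripper":0},{"translation":[0,0,0],"spin":0,"gripper":0}])

```text
time: 64.77
position: [558.5, -190.4, 75.9]
tool_rot: [-0.0, 0.999, -0.048, 0.001]
force: [-0.7, 3.5, 3.3]
grip_width: 0.13
finger_force: 61.9
```

>>> arm_command(series=[{"translation":[0,0,0],"spin":2,"gripper":0},{"translation":[0,0,0],"spin":4,"gripper":0},{"translation":[0,0,0],"spin":8,"gripper":0},{"translation":[0,0,0],"spin":12,"gripper":0},{"translation":[0,0,0],"spin":16,"gripper":0}])

```text
time: 65.18
position: [558.5, -190.6, 75.9]
tool_rot: [-0.0, 0.982, -0.188, 0.001]
force: [-1.2, 2.8, 3.4]
grip_width: 0.137
finger_force: 62.0
```

>>> arm_command(series=[{"translation":[0,0,0],"spin":5,"gripper":0},{"translation":[0,0,0],"spin":10,"gripper":0},{"translation":[0,0,0],"spin":15,"gripper":0},{"translation":[0,0,0],"spin":20,"gripper":0},{"translation":[0,0,0],"spin":25,"gripper":0}])

```text
time: 65.6
position: [558.3, -190.7, 75.9]
tool_rot: [-0.0, 0.918, -0.397, 0.001]
force: [-1.2, 1.9, 4.2]
grip_width: 0.137
finger_force: 62.0
```

>>> arm_command(series=[{"translation":[0,0,0],"spin":5,"gripper":0},{"translation":[0,0,0],"spin":10,"gripper":0},{"translation":[0,0,0],"spin":15,"gripper":0},{"translation":[0,0,0],"spin":20,"gripper":0},{"translation":[0,0,0],"spin":25,"gripper":0}])

```text
time: 66.02
position: [558.1, -190.8, 75.5]
tool_rot: [-0.0, 0.81, -0.586, 0.001]
force: [-0.5, 0.6, 0.6]
grip_width: 0.135
finger_force: 61.4
```

>>> arm_command(series=[{"translation":[0,0,0],"spin":5,"gripper":0},{"translation":[0,0,0],"spin":10,"gripper":0},{"translation":[0,0,0],"spin":15,"gripper":0},{"translation":[0,0,0],"spin":19,"gripper":0},{"translation":[0,0,0],"spin":22,"gripper":0}])

```text
time: 66.43
position: [557.8, -190.8, 73.7]
tool_rot: [0.0, -0.684, 0.73, -0.0]
force: [1.8, -0.6, -7.6]
grip_width: 0.136
finger_force: 60.5
```

>>> arm_command(series=[{"translation":[0,0,0],"spin":1,"gripper":0},{"translation":[0,0,0],"spin":1,"gripper":0},{"translation":[0,0,0],"spin":1,"gripper":0.3},{"translation":[0,0,0],"spin":1,"gripper":0.5},{"translation":[0,0,0],"spin":1,"gripper":0.6}])

```text
time: 66.85
position: [558.2, -190.8, 75.5]
tool_rot: [0.0, -0.679, 0.734, -0.001]
force: [0.5, 0.2, 0.3]
grip_width: 0.552
finger_force: 0.0
```

>>> arm_command(series=[{"translation":[0,0,0],"spin":0,"gripper":0.6},{"translation":[0,0,-0.03],"spin":0,"gripper":0.6},{"translation":[0,0,-0.07],"spin":0,"gripper":0.6},{"translation":[0,0,-0.11],"spin":0,"gripper":0.6},{"translation":[0,0,-0.15],"spin":0,"gripper":1}])

```text
time: 67.27
position: [557.3, -190.7, 226.8]
tool_rot: [-0.0, -0.679, 0.734, -0.0]
force: [0.1, -0.3, 0.5]
grip_width: 0.728
finger_force: 0.0
```

>>> arm_command(series=[{"translation":[-0.13,0,-0.1],"spin":0,"gripper":1},{"translation":[-0.13,0,-0.1],"spin":0,"gripper":1},{"translation":[-0.13,0,-0.1],"spin":0,"gripper":1},{"translation":[-0.13,0,-0.1],"spin":0,"gripper":1},{"translation":[-0.13,0,-0.1],"spin":0,"gripper":1}])

```text
time: 67.68
position: [570.4, -57.4, 331.3]
tool_rot: [0.005, -0.681, 0.733, -0.004]
force: [0.3, -0.8, 0.9]
grip_width: 1.0
finger_force: 0.0
```

>>> arm_command(series=[{"translation":[0,0,0],"spin":0,"gripper":1},{"translation":[0,0,0],"spin":0,"gripper":1},{"translation":[0,0,0],"spin":0,"gripper":1},{"translation":[0,0,0],"spin":0,"gripper":1}])

```text
time: 68.02
position: [567.5, -62.0, 323.3]
tool_rot: [-0.001, -0.678, 0.735, 0.001]
force: [-0.5, -0.3, -0.2]
grip_width: 1.0
finger_force: 0.0
```

```bash
python3 -c "
from tgt import *
snap('wrist','w25');print(pose()[0]);c=load('w25');print(proj(c,[(*cw(0,126),90),(*cw(0,-126),90)]).round())
a=cv2.imread('pics/w25.png');s=cv2.imread('pics/side0.png')
capture('side'); b=capture('side')[:,:,::-1]
b=cv2.resize(b[150:260,210:330],(400,366),interpolation=cv2.INTER_CUBIC)
a=cv2.resize(a,(800,600),interpolation=cv2.INTER_CUBIC);a[600-250:,500:]=cv2.resize(b,(300,250));cv2.imwrite('pics/fin.png',a)"
```

```text
[567.61694389 -62.01426967 323.43246813]
[[274. 269.]
 [278.  56.]]
```

View pics/fin.png

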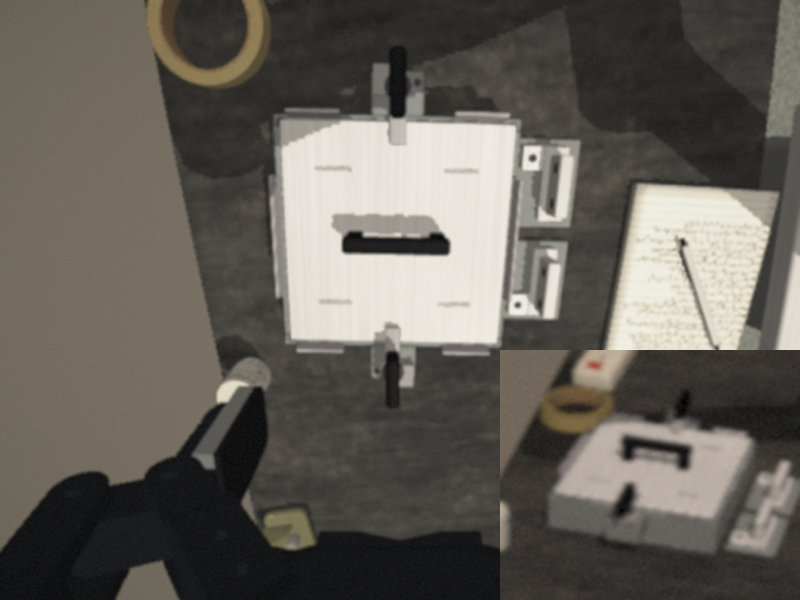

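The keys, at (398,80) and (392,370), are now square to the flanks with their tongues over the cover. The cover is seated inside its lips, and the jar and tape haven't moved.

```bash
python3 -c "
from workcell import *
print(sign_off())"
```

```text
the job is handed in; nothing more can be done
None
```

I handed the job in at about 68 s: all six brackets (three left-hand, three right-hand) are in their matching bays, the cover is flat inside its lips, both fasteners look locked in the last picture, and the jar and tape were left alone.

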